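Load the badge tumbler and tension its drive

TASK

Get the bench tumbler ready to polish: put every brass poppy blank lying on the bench into its black tub and pour in all the ceramic balls from the steel cup, in either order, and only when everything is in the tub wind the tension wheel clockwise until it comes up firm against its stop. Leave the empty cup standing upright in the middle of the cork mat, no more than about 25 mm off centre, and leave the wooden block and the jar where they are.

Things in the scene. Friction and masses are not known exactly. Their poses are not given: they have to be found in the camera images.
- machine: The bench tumbler: a grey housing 220 mm (x) by 370 mm (y) by 55 mm high, fixed to the bench; origin at the centre of its underside, z up. On its deck stand the open black tub (centre at its own x 0, y +90 mm) and the tension handwheel (axis at x 0, y -115 mm). The wheel and its knob reach 144 mm above the bench, the tub 130 mm.
- tub_in (a point): Centre of the tub's inner floor, 61 mm above the bench. The tub is round and open on top: rim 130 mm above the bench, 150 mm wide inside at the rim, 140 mm at the floor, walls 5 mm.
- wheel_axis (a point): On the tension handwheel's upright axis, at its upper face, 99 mm above the bench. A steel disc 110 mm wide; its 26 mm wide hub stands 16 mm above the face. Winding it clockwise seen from above, by 1 to 1.7 turns, brings it to a hard stop, the set tension. Friction holds it where it is left; turning takes about 8 N at the crank knob at first, rising evenly to 14 N before the stop.
- crank_knob (a point): Middle of the wheel's upright black crank knob, which spins freely on its pin: 18 mm diameter, 44 mm tall above the wheel's face, 42 mm from the wheel's axis; this point is 22 mm above the face. It can be gripped from above and led round in a circle without turning the hand.
- tension_flag (a point): Top of the small steel tension flag, in a slot on the deck beyond the wheel; it slides along the machine's +y by 2.27 mm per radian of winding, from y -130 mm (slack) to y -105 mm (firm stop, flag over the white index line) in the machine's frame.
- cup: Steel cup, loose, 65 mm tall, outer diameter 55 mm at the foot and 69 mm at the rim, floor 4 mm thick, wall 3 mm, about 90 g; origin at the centre of its underside, z up along its axis. It stands upright and holds the ceramic balls.
- mat: Round cork mat, 110 mm diameter, 4 mm thick, fixed; origin at the centre of its underside.
- blank0: Brass poppy-badge blank, if present: a flat four-petalled flower 43 mm across and 8 mm thick, with an upright round stud of 14 mm diameter in its middle, 30 mm tall in all; 70 g; starts flat on the bench, stud up. Origin at the centre of its underside, z along the stud.
- blank1: Brass poppy-badge blank, if present: a flat four-petalled flower 43 mm across and 8 mm thick, with an upright round stud of 14 mm diameter in its middle, 30 mm tall in all; 70 g; starts flat on the bench, stud up. Origin at the centre of its underside, z along the stud.
- blank2: Brass poppy-badge blank, if present: a flat four-petalled flower 43 mm across and 8 mm thick, with an upright round stud of 14 mm diameter in its middle, 30 mm tall in all; 70 g; starts flat on the bench, stud up. Origin at the centre of its underside, z along the stud.
- blank3: Brass poppy-badge blank, if present: a flat four-petalled flower 43 mm across and 8 mm thick, with an upright round stud of 14 mm diameter in its middle, 30 mm tall in all; 70 g; starts flat on the bench, stud up. Origin at the centre of its underside, z along the stud.
- media0_center (a point): Centre of a white ceramic polishing ball, if present: 15 mm in diameter, 11 g, starts in the cup. It rolls reluctantly: about 15 degrees of slope sets it off.
- media1_center (a point): Centre of a white ceramic polishing ball, if present: 15 mm in diameter, 11 g, starts in the cup. It rolls reluctantly: about 15 degrees of slope sets it off.
- media2_center (a point): Centre of a white ceramic polishing ball, if present: 15 mm in diameter, 11 g, starts in the cup. It rolls reluctantly: about 15 degrees of slope sets it off.
- media3_center (a point): Centre of a white ceramic polishing ball, if present: 15 mm in diameter, 11 g, starts in the cup. It rolls reluctantly: about 15 degrees of slope sets it off.
- media4_center (a point): Centre of a white ceramic polishing ball, if present: 15 mm in diameter, 11 g, starts in the cup. It rolls reluctantly: about 15 degrees of slope sets it off.
- media5_center (a point): Centre of a white ceramic polishing ball, if present: 15 mm in diameter, 11 g, starts in the cup. It rolls reluctantly: about 15 degrees of slope sets it off.
- jig: Bystander: loose wooden assembly block 90 by 60 by 22 mm with a round wooden disc on it, 38 mm tall in all; origin under its centre.
- jar: Bystander: loose lidded jar, 60 mm diameter, 75 mm tall; origin under its centre.
There are look-alikes about, which are no part of the job. What is shaped like the blank3 but green or pink is not meant.

How it is judged:
On the way, in this order (a step that is already met when the one before it is completed fails the run):
1. the cup is tipped over the tub to pour (angle between cup's own z axis and vertical above 1 rad and horizontal distance between cup and tub_in below 0.16 m and height (world z) of cup above 0.12 m), for 0.1 s.
2. all blanks and ceramic balls are in the tub (horizontal distance between each of blank0, blank1, blank2, blank3, media0_center, media1_center, media2_center, media3_center, media4_center, media5_center and tub_in below 0.075 m and z of blank0 in the frame of machine between 0.05 and 0.118 m and z of blank1 in the frame of machine between 0.05 and 0.118 m and z of blank2 in the frame of machine between 0.05 and 0.118 m and z of blank3 in the frame of machine between 0.05 and 0.118 m and z of media0_center in the frame of machine between 0.05 and 0.118 m and z of media1_center in the frame of machine between 0.05 and 0.118 m and z of media2_center in the frame of machine between 0.05 and 0.118 m and z of media3_center in the frame of machine between 0.05 and 0.118 m and z of media4_center in the frame of machine between 0.05 and 0.118 m and z of media5_center in the frame of machine between 0.05 and 0.118 m), for 0.2 s.
3. the tension wheel is wound up firm (y of tension_flag in the frame of machine above -0.1065 m), for 0.2 s.
At the end, for the whole second after the job is handed in: Every blank and ceramic ball lies inside the tub, below its rim; the tension flag is within 1.5 mm of its place at the firm stop; the cup stands upright and still on the cork mat, its centre within 30 mm of the mat's (all of step 2 and y of tension_flag in the frame of machine above -0.1065 m and horizontal distance between cup and mat below 0.03 m and angle between cup's own z axis and vertical below 0.12 rad and height (world z) of cup between 0.001 and 0.009 m and linear speed of cup below 0.02 m/s); the robot touches nothing.
It fails at once if the wooden block or the jar is pushed more than 30 mm (distance of any of jig, jar from where it was at the start of the episode above 0.03 m).
Of blank0, blank1, blank2, blank3 only 2 to 4 are there at a start; the rules pass over those that are not, and their reading is None.
Of media0, media1, media2, media3, media4, media5 only 4 to 6 are there at a start; the rules pass over those that are not, and their reading is None.
At some moment in a run one of blank0, blank1, blank2, blank3 may be knocked a few centimetres aside while the robot is not near it.
It also fails if it takes over 210 s, if anything falls off the work surface, if the arm or the gripper's body presses on something with over 40 N, if the wrist force passes 120 N, or if a joint passes its speed limit or range.

ROBOT

A 6-joint arm with a two-finger parallel gripper is mounted at the origin on the work surface. World frame = base frame: x ahead of the robot, y to its left, z up, the work surface at z = 0. Lengths are in m, angles in rad, forces in N, time in s.
With the tool pointing down it reaches from about 0.325 to 0.9 m from the base axis. Payload 3.5 kg.
Tool frame: the origin (TCP) lies at the very end of the fingers, on their centre line; the grasp point (between the pads) lies 19 mm behind it; z points along the fingers, y is the line along which they close (so a half turn about z gives the same grasp; the last joint's range is limited). The gripper opens to 85 mm and grips with 20 to 120 N. Pads are 22 mm wide; open, the fingers measure 114 mm over their backs; the gripper's body (76 mm by 85 mm) begins 54 mm behind the grasp point. The pads swing forward as they close: fully open they stand 13 mm farther back than shut.
Start: joints at [-1.443, 0.276, -0.026, 1.268, 0, 1.467], TCP at [0.143, -0.608, 0.231] pointing down, gripper open.
Joint ranges: [-3.12, 3.12], [-0.85, 1.88], [-1.08, 1.24], [-1.95, 2.15], [-1.57, 1.53], [-3.14, 3.14]. Speed limits (rad/s): [2.57, 2.57, 3.14, 3.14, 3.14, 3.14].

INTERFACE

Orientations are given as [roll, pitch, yaw] about the fixed x, y, z axes, in that order (R = Rz(yaw) Ry(pitch) Rx(roll)).
In Python, from plant import * gives the robot as it stands.
- The arm moves only by the tool move_arm, never from a script. Its argument "motion" is text: rows parted by semicolons, each of 5 numbers parted by spaces: the finger opening in m, from 0 to 0.0854, then the shift along the tool's x, y, z in m, then the turn about the tool's z in degrees. A call has exactly 8 rows; each row is the pose to reach, as a shift and turn from the pose commanded when the call began, along the tool's axes at that moment; what a row does not reach only later rows make up. A row lasts 1/8 s, in which the tool goes at most 62.5 mm and 10.7 degrees, less where a joint would pass 70% of its speed; a pose out of reach is approached as far as the arm can. A call with a gripper value outside its range is refused whole. The fingers move at their own pace and stop on an object; "squeeze" is the grip in N (left out, the last holds). Time passes only in rows, so rows that repeat a pose let the fingers close, or fill a call up. It gives the time, the measured TCP pose, the force, the opening and the grip force at its end, in the units of the state.
- sense(): the state, without advancing time (a new reading comes with each control period).
- camera(name): name is "side" or "top"; returns the picture (480x640x3 uint8, red, green, blue); there is no depth.
- get_calibration(name): a dict with "fx", "fy", "cx", "cy" (pixels), "distortion" ([k1, k2, p1, p2, k3] as OpenCV has them; the pictures are not rectified), "T" (4x4, takes a point from camera to world coordinates). Camera axes: x right, y down, z forward; pixel columns grow to the right and rows downward; lengths in m; the calibration is good to about 2 mm. A picture is of the moment at which its call begins. get_calibration takes no time and is no camera call.
- sign_off(): hands the job in; it is judged then, once.
The state is a dict: "t": time; "qpos": joint angles; "qd": joint speeds; "joint_torque": joint torques, N m; "tool_pos": TCP position; "tcp_rot": TCP orientation; "force": force on the tool from outside, world axes, zero at the start; "moment": the same for the moment, N m; "width": opening from 0.0 (shut) to 1.0 (fully open); "gripper_force": force on a finger pad.
Only numpy, scipy, OpenCV 4.12 (cv2) and the standard library are available. Lean on these libraries where they do the work, as an engineer would, in place of code of your own. Each camera call takes 0.05 s, during which the arm holds its last target. There are 200 camera calls.

## Working session

There is one attempt and no reset: what is moved stays moved. The work goes in short steps, Python scripts to look and compute and a tool call to move; the robot and the scene stay as the last step left them, time stands still between calls to the robot, and variables do not carry over. Pictures are saved under pics/ and viewed, at most 14 in all, crops included, and the job is handed in when it is done.

Besides the shell and the picture viewer there is one more tool, called in YAML: its name, and indented under it one key for each argument. move_arm: Moves the arm, as the interface text tells. Its arguments: {"type":"object","properties":{"motion":{"type":"string"},"squeeze":{"type":"number"}},"required":["motion"]}

```bash
mkdir -p pics; cat > h.py <<'E'
from plant import *
import numpy as np, cv2
def cal(n):
    c=get_calibration(n); K=np.array([[c['fx'],0,c['cx']],[0,c['fy'],c['cy']],[0,0,1.]]); return K,np.array(c['distortion'],float),np.array(c['T'])
def ray(n,uv):
    K,d,T=cal(n); p=cv2.undistortPoints(np.array([[uv]],float),K,d)[0,0]
    v=T[:3,:3]@np.array([p[0],p[1],1]); return T[:3,3],v
def onz(n,uv,z):
    o,v=ray(n,uv); return o+v*(z-o[2])/v[2]
def proj(n,P):
    K,d,T=cal(n); Ti=np.linalg.inv(T); return cv2.projectPoints(np.array([P],float),cv2.Rodrigues(Ti[:3,:3])[0],Ti[:3,3],K,d)[0][0,0]
def shot(n,f=None):
    im=cv2.cvtColor(camera(n),cv2.COLOR_RGB2BGR)
    if f: cv2.imwrite('pics/'+f,im)
    return im
E
python3 - <<'E'
from h import *
for n in('top','side'): shot(n,n+'0.png'); print(n,cal(n)[2].round(3).tolist(),cal(n)[0][0,0])
s=sense(); print(s['t'],s['tool_pos'],s['tcp_rot'],s['width'])
E
```

```text
top [[-0.014, -0.986, 0.166, 0.398], [-1.0, 0.01, -0.021, -0.039], [0.019, -0.167, -0.986, 1.316], [0.0, 0.0, 0.0, 1.0]] 562.0277508981688
side [[0.924, -0.205, 0.322, 0.26], [-0.382, -0.485, 0.787, -0.784], [-0.005, -0.85, -0.526, 0.59], [0.0, 0.0, 0.0, 1.0]] 461.00019141186294
0.1 [ 0.14288965 -0.60770816  0.23025231] [-3.13954962e+00 -2.31616106e-04  2.30833610e-01] 1.0019973860167806
```

View pics/top0.png

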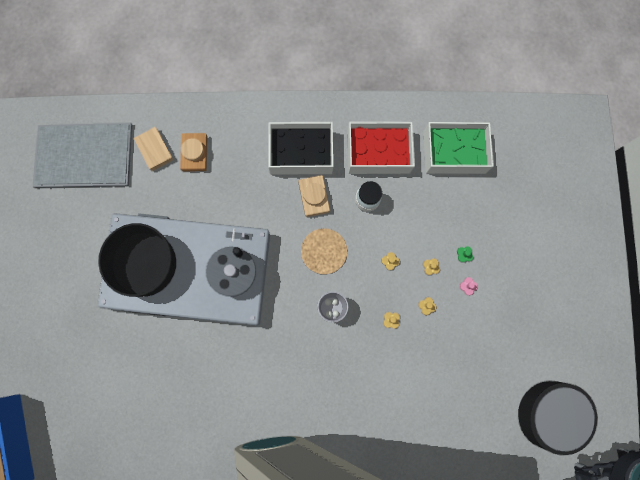

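View pics/side0.png

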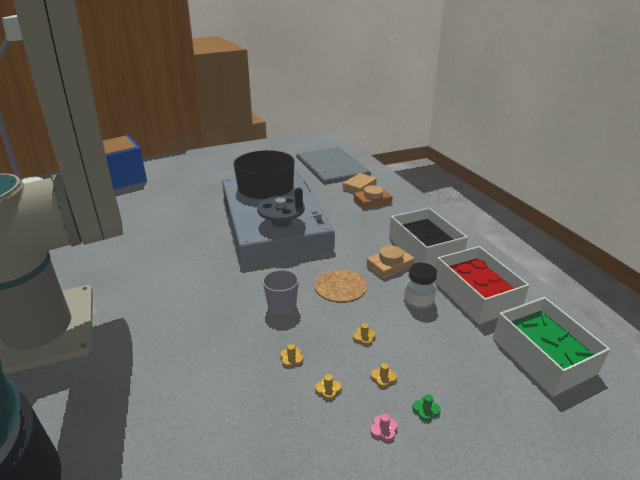

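The top view shows four brass blanks near (391,261), (432,267), (428,306) and (392,320), with green (465,254) and pink (469,286) decoys. The cup is at (333,307), mat (325,251), tub rim (138,260), wheel hub (231,270) and knob (237,253). The side view agrees.

```bash
cat >> h.py <<'E'
def blanks(im,n='top'):
    h=cv2.cvtColor(im,cv2.COLOR_BGR2HSV); m=cv2.inRange(h,(17,130,90),(28,255,255))
    k,l,st,c=cv2.connectedComponentsWithStats(m); return [(c[i],st[i,4],st[i,:4]) for i in range(1,k) if st[i,4]>60]
E
python3 - <<'E'
from h import *
a=cv2.imread('pics/top0.png'); b=cv2.imread('pics/side0.png')
for c,A,r in blanks(a): print('top',c.round(1),A,r,onz('top',c,.008).round(4))
for c,A,r in blanks(b,'side'): print('side',c.round(1),A,r,onz('side',c,.010).round(4))
for nm,uv,z in [('cup',(333,307),.065),('mat',(325,251),.004),('tub',(138,260),.13),('hub',(231,270),.115),('knob',(238,252),.143)]: print(nm,onz('top',uv,z).round(4))
# refine mat by colour, tub by dark
h=cv2.cvtColor(a,cv2.COLOR_BGR2HSV)
m=cv2.inRange(h[225:280,295:352],(8,60,80),(25,200,255)); M=cv2.moments(m,True); uv=(295+M['m10']/M['m00'],225+M['m01']/M['m00']);print('mat',uv,onz('top',uv,.004))
g=cv2.medianBlur(cv2.cvtColor(a,cv2.COLOR_BGR2GRAY),3)
for nm,(x,y,w),r,z in [('cup',(305,278,60),(12,18),.065),('tub',(85,205,105),(33,42),.13),('wheel',(195,235,75),(20,28),.099)]:
    C=cv2.HoughCircles(g[y:y+w,x:x+w],cv2.HOUGH_GRADIENT,1,50,param1=100,param2=12,minRadius=r[0],maxRadius=r[1])
    if C is not None: c=C[0,0]; print(nm,c[0]+x,c[1]+y,c[2],onz('top',(c[0]+x,c[1]+y),z).round(4))
big=cv2.resize(a[180:340,90:490],None,fx=2,fy=2,interpolation=cv2.INTER_CUBIC); 
cv2.imwrite('pics/crop.png',np.vstack([cv2.resize(a[215:335,90:290],(800,480),interpolation=cv2.INTER_CUBIC)]))
E
```

```text
side [363.9 333.9] 200 [353 323  22  20] [ 0.5701 -0.2501  0.01  ]
side [291.  354.9] 237 [280 344  23  21] [ 0.4316 -0.2478  0.01  ]
side [383.2 374.6] 258 [371 363  25  23] [ 0.5553 -0.3478  0.01  ]
side [327.9 386. ] 281 [315 374  26  24] [ 0.4626 -0.3342  0.01  ]
cup [ 0.4609 -0.1087  0.065 ]
mat [ 0.5959 -0.0958  0.004 ]
tub [0.5615 0.3104 0.13  ]
hub [0.54   0.1118 0.115 ]
knob [0.5748 0.0939 0.143 ]
mat (323.7506082725061, 250.93126520681264) [ 0.59614125 -0.0928071   0.004     ]
cup 332.5 306.5 14.0 [ 0.462  -0.1077  0.065 ]
tub 133.5 260.5 35.9 [0.5605 0.3202 0.13  ]
wheel 229.5 271.5 24.0 [0.5387 0.1171 0.099 ]
```

View pics/crop.png

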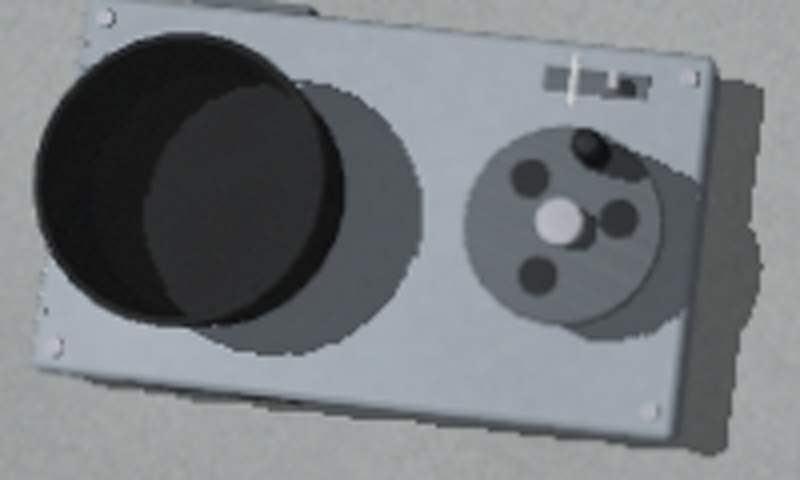

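The crop shows the tub rim centred at (137.5,259.7) in full-picture pixels, the wheel disc at (230.8,271.3), the hub top at (230,270.2) and the knob top at (237,250.8). The flag sits right of the white line. The deck screws give the machine's yaw.

```bash
python3 - <<'E'
from h import *
a=cv2.imread('pics/top0.png'); 
P=lambda x,y:(90+(x-1.5)/4,215+(y-1.5)/4)
for nm,x,y,z in [('tub',190,179,.13),('wheel',563,225,.099),('hub',560,221,.115),('knob',589,143,.143)]: print(nm,onz('top',P(x,y),z).round(4))
S=np.array([onz('top',P(*p),.056)[:2] for p in [(107,17),(690,78),(55,347),(650,411)]]); c=S.mean(0); d=(S[0]+S[2]-S[1]-S[3]); u=d/np.linalg.norm(d)
print('mach',c,'yaw',np.degrees(np.arctan2(-u[0],u[1])),'tub',c+.09*u,'wheel',c-.115*u)
h=cv2.cvtColor(a,cv2.COLOR_BGR2HSV); print(h[262,388],h[324,391],h[270,430])
m=cv2.inRange(h,(14,100,60),(32,255,255)); k,l,st,cc=cv2.connectedComponentsWithStats(m)
for i in range(1,k):
  if 40<st[i,4]<600: print(cc[i].round(1),st[i],onz('top',cc[i],.010).round(4))
# cup via side: rim
for uv in [(281,277)]: print('cupside',onz('side',uv,.065))
E
```

```text
tub [0.5629 0.3124 0.13  ]
wheel [0.54   0.1152 0.099 ]
hub [0.5403 0.1148 0.115 ]
knob [0.5783 0.0963 0.143 ]
mach [0.5537014  0.22909357] yaw -6.513142567173667 tub [0.5639102 0.3185127] wheel [0.54065682 0.1148358 ]
[ 23 119 215] [ 23 122 213] [ 22 126 200]
[194.6 153.8] [181 133  26  38 553] [0.8372 0.2173 0.01  ]
[390.2 260.8] [382 253  18  17 200] [ 0.5701 -0.2488  0.01  ]
[431.2 266.3] [424 259  16  16 198] [ 0.5555 -0.346   0.01  ]
[427.1 305.9] [419 298  17  17 201] [ 0.4625 -0.3322  0.01  ]
[391.3 319.9] [384 313  16  15 201] [ 0.4316 -0.2466  0.01  ]
[  1.2 470.1] [  0 454   5  26  72] [0.0864 0.665  0.01  ]
cupside [ 0.4665645  -0.10016908  0.065     ]
```

move_arm:
  motion: "0.085 0.0265 -0.0259 0 -10.4;0.085 0.053 -0.0518 0 -20.8;0.085 0.0795 -0.0776 0 -31.2;0.085 0.106 -0.1035 0 -41.6;0.085 0.1325 -0.1294 0 -52;0.085 0.159 -0.1553 0 -62.4;0.085 0.1855 -0.1811 0 -72.8;0.085 0.212 -0.207 0 -83.2"
  squeeze: 20

```text
t: 1.1
tool_pos: [0.3023, -0.357, 0.2309]
tcp_rot: [-3.141, -0.001, 1.689]
force: [-0.0, 1.0, 0.4]
width: 0.995
gripper_force: 0.0
```

```bash
python3 - <<'E'
from h import *
a=cv2.imread('pics/top0.png'); b=cv2.imread('pics/side0.png')
A=cv2.resize(a[280:330,305:365],(480,400),interpolation=cv2.INTER_CUBIC); B=cv2.resize(b[262:332,255:311],(320,400),interpolation=cv2.INTER_CUBIC)
cv2.imwrite('pics/cup.png',np.hstack([A,B]))
s=sense();print(s['tool_pos'],s['tcp_rot'])
E
```

```text
[ 0.30230133 -0.35702051  0.23088199] [-3.14134765e+00 -7.38473621e-04  1.68876670e+00]
```

View pics/cup.png

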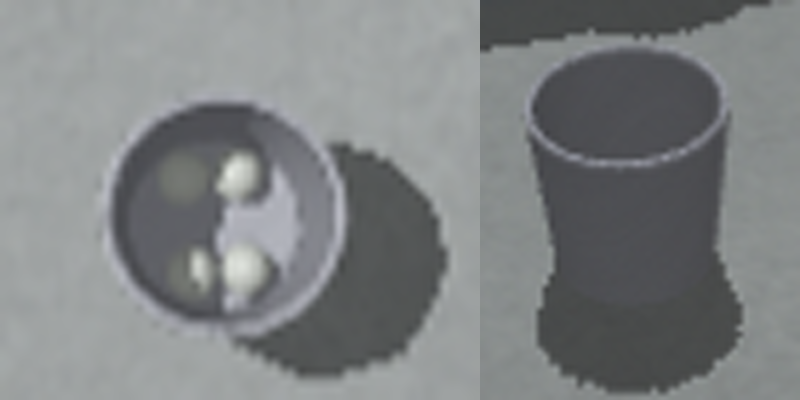

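The cup holds four balls. Its rim is centred at (332.7,306.4) from the top and (280.5,280) from the side, so the cup is at about (0.462, -0.107).

move_arm:
  motion: "0.085 0.0288 0.0233 0.010 -10.4;0.085 0.0576 0.0465 0.02 -20.9;0.085 0.0864 0.0698 0.03 -31.3;0.085 0.1153 0.093 0.04 -41.8;0.085 0.1441 0.1163 0.05 -52.2;0.085 0.1729 0.1395 0.06 -62.7;0.085 0.2018 0.1628 0.07 -73.1;0.085 0.2306 0.186 0.08 -83.6"

```text
t: 2.1
tool_pos: [0.4612, -0.1072, 0.1507]
tcp_rot: [3.141, -0.001, -3.135]
force: [0.4, 0.8, -0.8]
width: 0.996
gripper_force: 0.0
```

```bash
python3 - <<'E'
from h import *
s=sense();print(s['tool_pos'],s['tcp_rot'],s['width'],s['force'])
shot('side','s1.png')
E
```

```text
[ 0.4612016  -0.10721794  0.15065618] [ 3.14143383e+00 -5.69038078e-04 -3.13510242e+00] 0.9960188223524984 [ 0.41840091  0.8077998  -0.79075778]
```

View pics/s1.png

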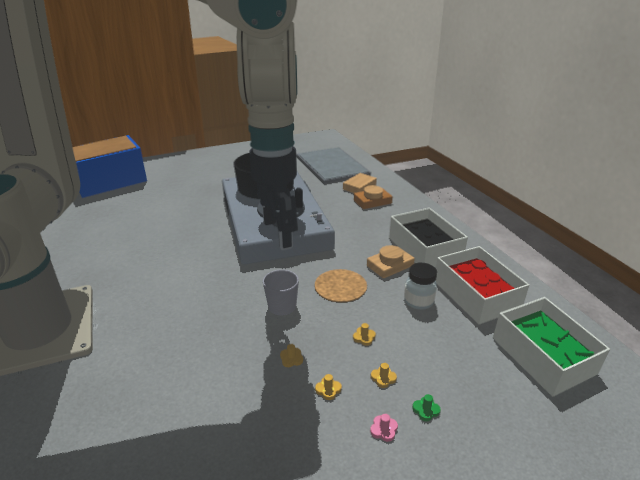

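The gripper hangs centred over the cup, and the cup is still upright at (281,295). I descend, close, then lift.

move_arm:
  motion: "0.085 -0.001 0 0.05 0;0.085 -0.001 0 0.1 0;0.085 -0.001 0 0.132 0;0.085 -0.001 0 0.132 0;0.05 -0.001 0 0.132 0;0.05 -0.001 0 0.132 0;0.05 -0.001 0 0.132 0;0.05 -0.001 0 0.132 0"
  squeeze: 20

```text
t: 3.15
tool_pos: [0.4633, -0.109, 0.0206]
tcp_rot: [-3.14, 0.003, -3.141]
force: [-0.5, 0.6, 4.6]
width: 0.8
gripper_force: 22.9
```

Width reads 68 mm, so the pads bear at the cup's rim. I regrip 16 mm higher so the cup can pivot clear of the gripper body, because the tool only moves upright and the cup will have to be tipped against the tub's rim.

move_arm:
  motion: "0.08 0 0 0 0;0.08 0 0 0.0 0;0.08 0 0 -0.016 0;0.08 0 0 -0.016 0;0.05 0 0 -0.016 0;0.05 0 0 -0.016 0;0.05 0 0 -0.016 0;0.05 0 0 -0.016 0"
  squeeze: 25

```text
t: 4.15
tool_pos: [0.4629, -0.1086, 0.0365]
tcp_rot: [-3.141, 0.002, -3.141]
force: [-1.3, 1.5, 9.5]
width: 0.797
gripper_force: 25.7
```

move_arm:
  motion: "0.05 0 0 -0.02 0;0.05 0 0 -0.05 0;0.05 0 0 -0.09 0;0.05 0 0 -0.13 0;0.05 0 0 -0.17 0;0.05 0 0 -0.20 0;0.05 0 0 -0.22 0;0.05 0 0 -0.22 0"

```text
t: 5.15
tool_pos: [0.4629, -0.1088, 0.2565]
tcp_rot: [-3.141, 0.003, -3.141]
force: [0.7, -1.0, -0.8]
width: 0.794
gripper_force: 28.7
```

move_arm:
  motion: "0.05 0.002 0.03 0 0;0.05 0.006 0.08 0 0;0.05 0.01 0.14 0 0;0.05 0.014 0.2 0 0;0.05 0.019 0.26 0 0;0.05 0.024 0.32 0 0;0.05 0.028 0.38 0 0;0.05 0.031 0.424 0 0"

```text
t: 6.15
tool_pos: [0.4293, 0.3174, 0.2531]
tcp_rot: [-3.14, -0.003, -3.139]
force: [0.9, -1.1, -1.7]
width: 0.801
gripper_force: 28.8
```

```bash
python3 - <<'E'
from h import *
s=sense();print(s['tool_pos'],s['width'],s['force'])
a=shot('side');b=shot('top')
cv2.imwrite('pics/p1.png',np.hstack([cv2.resize(a[80:320,150:390],(400,400)),cv2.resize(b[160:360,60:260],(400,400))]))
E
```

```text
[0.42930162 0.31740566 0.25308671] 0.8014107827952353 [ 0.94660212 -1.12471313 -1.6923478 ]
```

View pics/p1.png

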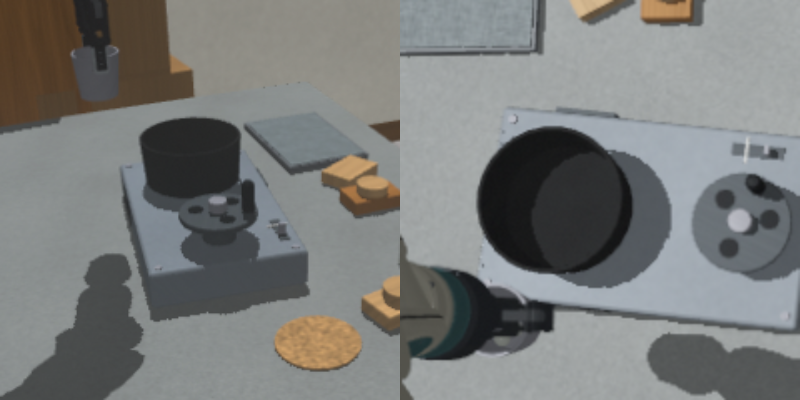

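The cup hangs upright between the fingers just outside the tub's robot-side rim. I lower it, then push its foot against the rim.

move_arm:
  motion: "0.05 0 0 0.04 0;0.05 0 0 0.08 0;0.05 0 0 0.11 0;0.05 0 0 0.112 0;0.05 -0.01 0 0.112 0;0.05 -0.02 0 0.112 0;0.05 -0.03 0 0.112 0;0.05 -0.04 0 0.112 0"

```text
t: 7.25
tool_pos: [0.4707, 0.3164, 0.146]
tcp_rot: [3.139, -0.002, -3.141]
force: [-7.5, -0.6, 12.7]
width: 0.801
gripper_force: 29.1
```

```bash
python3 - <<'E'
from h import *
s=sense();print(s['tool_pos'],s['width'],s['force'])
a=shot('side');b=shot('top')
cv2.imwrite('pics/p2.png',np.hstack([cv2.resize(a[80:320,150:390],(400,400)),cv2.resize(b[160:360,60:260],(400,400))]))
E
```

```text
[0.47072073 0.31644863 0.14603071] 0.8006952370066872 [-7.53521125 -0.59541895 12.72897127]
```

View pics/p2.png

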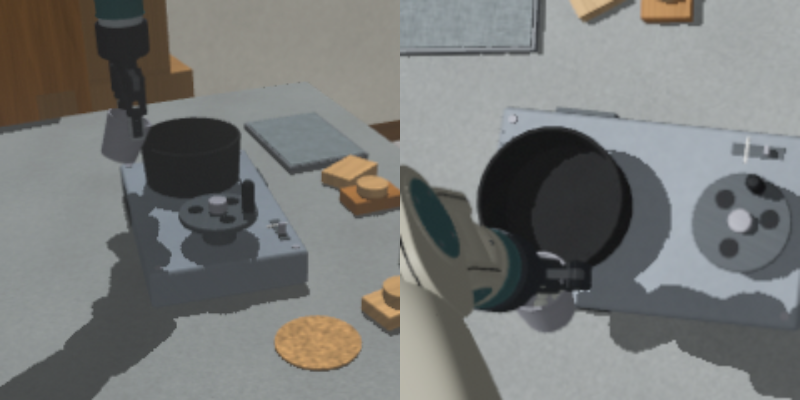

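It works: the cup's mouth is tilting toward the tub. I continue.

move_arm:
  motion: "0.05 -0.007 0 0 0;0.05 -0.014 0 0 0;0.05 -0.021 0 0 0;0.05 -0.028 0 0 0;0.05 -0.034 0 0 0;0.05 -0.04 0 0 0;0.05 -0.044 0 0 0;0.05 -0.044 0 0 0"
  squeeze: 22

```text
t: 8.35
tool_pos: [0.5155, 0.3156, 0.1434]
tcp_rot: [-3.142, 0.001, -3.141]
force: [-1.1, -1.0, 2.2]
width: 0.799
gripper_force: 26.4
```

```bash
python3 - <<'E'
from h import *
s=sense();print(s['tool_pos'],s['width'],s['force'])
a=shot('side');b=shot('top')
cv2.imwrite('pics/p3.png',np.hstack([cv2.resize(a[80:320,150:390],(400,400)),cv2.resize(b[160:360,60:260],(400,400))]))
E
```

```text
[0.5155085  0.31558542 0.14335668] 0.7991341168847291 [-1.14985223 -1.03355079  2.19784128]
```

View pics/p3.png

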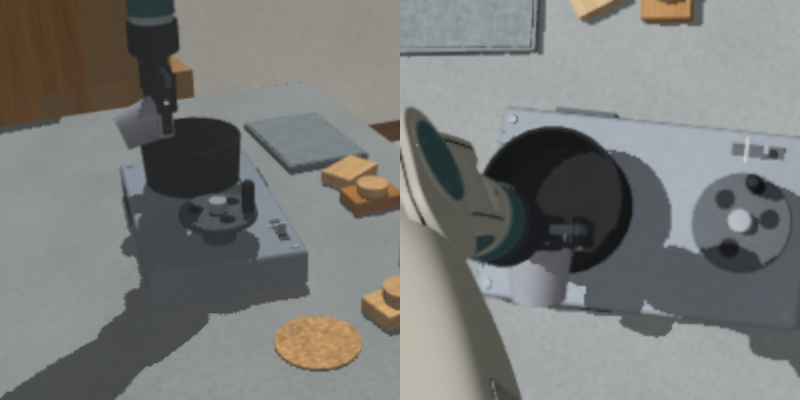

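The cup is at about 70° over the rim. I lower it to bring the tilt past horizontal.

move_arm:
  motion: "0.05 0 0 0.004 0;0.05 0 0 0.008 0;0.05 0 0 0.012 0;0.05 0 0 0.016 0;0.05 0 0 0.02 0;0.05 0 0 0.023 0;0.05 0 0 0.025 0;0.05 0 0 0.025 0"

```text
t: 9.45
tool_pos: [0.5266, 0.3165, 0.1249]
tcp_rot: [3.14, 0.025, 3.139]
force: [13.4, -4.1, 11.9]
width: 0.795
gripper_force: 26.9
```

```bash
python3 - <<'E'
from h import *
s=sense();print(s['tool_pos'],s['width'],s['force'])
a=shot('side');b=shot('top')
cv2.imwrite('pics/p4.png',np.hstack([cv2.resize(a[80:320,150:390],(400,400)),cv2.resize(b[160:360,60:260],(400,400))]))
E
```

```text
[0.52659665 0.31654127 0.12494039] 0.7952768534690515 [13.40840779 -4.14344864 11.93707919]
```

View pics/p4.png

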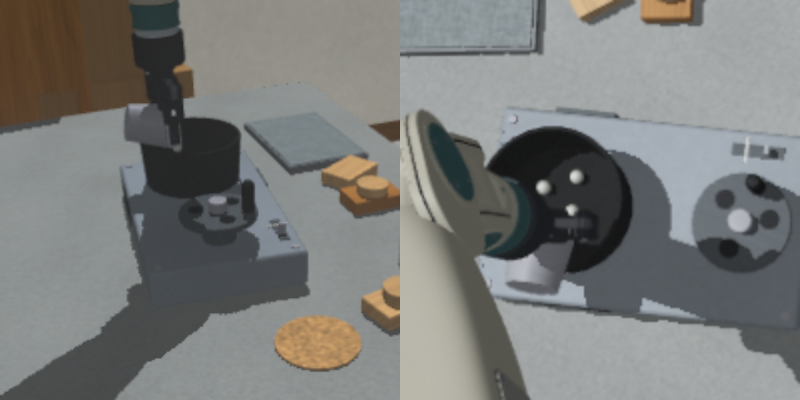

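Three balls are visible in the tub at about (543,187), (576,177) and (571,210) in the right-hand crop, with the cup at about 100°. I shake a little to clear the fourth ball, then raise a bit.

move_arm:
  motion: "0.05 -0.008 0 0.002 0;0.05 -0.012 0 0.006 0;0.05 -0.012 0 0.006 0;0.05 -0.006 0 0.006 0;0.05 -0.018 0 0.006 0;0.05 -0.008 0 0.004 0;0.05 -0.02 0 0.004 0;0.05 -0.02 0 0.004 0"

```text
t: 10.55
tool_pos: [0.5355, 0.3153, 0.1133]
tcp_rot: [-3.141, -0.0, 3.141]
force: [3.7, -0.1, 1.7]
width: 0.792
gripper_force: 27.2
```

```bash
python3 - <<'E'
from h import *
s=sense();print(s['tool_pos'],s['tcp_rot'],s['width'],s['force'])
a=shot('side');b=shot('top')
cv2.imwrite('pics/p5.png',np.hstack([cv2.resize(a[80:320,150:390],(400,400)),cv2.resize(b[160:360,60:260],(400,400))]))
E
```

```text
[0.53553525 0.31534135 0.11333343] [-3.14105634e+00 -2.05481964e-04  3.14140904e+00] 0.7916629492955976 [ 3.74315351 -0.08994077  1.7163053 ]
```

View pics/p5.png

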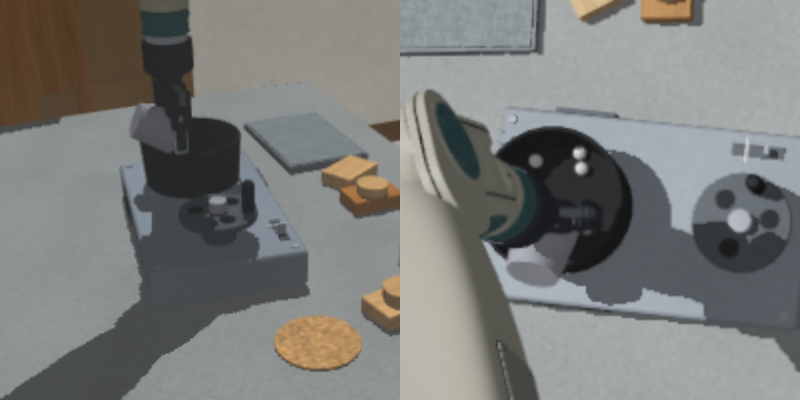

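Three balls are still visible and the fourth is probably under the gripper. The cup is at about 115°. Next I right it: back out, press its upper lip against the tub's outside wall to bring it to about 95°, then push its foot from the far side.

move_arm:
  motion: "0.05 0 0 -0.03 0;0.05 0 0 -0.06 0;0.05 0 0 -0.085 0;0.05 0.03 0 -0.085 0;0.05 0.065 0 -0.085 0;0.05 0.1 0 -0.085 0;0.05 0.13 0 -0.085 0;0.05 0.137 0 -0.085 0"
  squeeze: 22

```text
t: 11.65
tool_pos: [0.394, 0.3145, 0.1976]
tcp_rot: [-3.139, -0.005, -3.139]
force: [0.3, 0.1, -0.7]
width: 0.795
gripper_force: 27.0
```

```bash
python3 - <<'E'
from h import *
s=sense();print(s['tool_pos'],s['tcp_rot'],s['width'],s['force'])
a=shot('side');b=shot('top')
g=cv2.cvtColor(b,cv2.COLOR_BGR2HSV)[222:300,98:178]
k,l,st,c=cv2.connectedComponentsWithStats(cv2.inRange(g,(0,0,110),(180,70,255)))
for i in range(1,k): print(c[i]+[98,222],st[i,4],onz('top',c[i]+[98,222],.07).round(3))
cv2.imwrite('pics/p6.png',np.hstack([cv2.resize(a[80:320,150:390],(400,400)),cv2.resize(b[210:310,90:190],(400,400))]))
E
```

```text
[0.39403133 0.31451642 0.19763875] [-3.13927986 -0.00506878 -3.13941929] 0.7949495069907453 [ 0.30955249  0.05541562 -0.74013339]
[134.32697548 229.1852861 ] 734 [0.64  0.339 0.07 ]
[148.96296296 236.22222222] 27 [0.624 0.305 0.07 ]
[127.05 239.9 ] 20 [0.616 0.355 0.07 ]
[149.72413793 243.5862069 ] 29 [0.607 0.303 0.07 ]
[109.42925659 291.00959233] 417 [0.5   0.391 0.07 ]
[143.45454545 268.21212121] 33 [0.551 0.315 0.07 ]
[176.5 299. ] 2 [0.482 0.238 0.07 ]
```

View pics/p6.png

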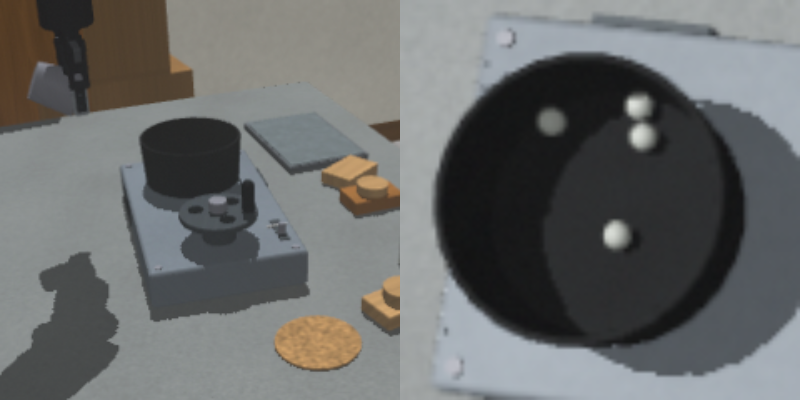

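All four balls are in the tub, at about (127,240), (149,236), (150,244) and (143,268), and the cup is empty. Now step A.

move_arm:
  motion: "0.05 0 0 0.04 0;0.05 0 0 0.08 0;0.05 0 0 0.12 0;0.05 0 0 0.128 0;0.05 -0.03 0 0.128 0;0.05 -0.06 0 0.128 0;0.05 -0.072 0 0.128 0;0.05 -0.076 0 0.128 0"

```text
t: 12.75
tool_pos: [0.4739, 0.3159, 0.0717]
tcp_rot: [3.141, -0.001, -3.141]
force: [-3.7, 1.1, 0.5]
width: 0.799
gripper_force: 25.8
```

```bash
python3 - <<'E'
from h import *
s=sense();print(s['tool_pos'],s['tcp_rot'],s['width'],s['force'])
E
```

```text
[0.47393885 0.31587443 0.07174253] [ 3.14062070e+00 -1.17761257e-03 -3.14141813e+00] 0.7989659763304646 [-3.74222556  1.07914017  0.45822414]
```

move_arm:
  motion: "0.05 -0.003 0 0 0;0.05 -0.005 0 0 0;0.05 -0.005 0 0 0;0.05 0.03 0 0 0;0.05 0.03 0 -0.04 0;0.05 0.03 0 -0.09 0;0.05 0.03 0 -0.14 0;0.05 0.03 0 -0.14 0"

```text
t: 13.75
tool_pos: [0.4468, 0.3172, 0.2169]
tcp_rot: [3.137, 0.01, -3.141]
force: [0.7, 0.3, -1.6]
width: 0.795
gripper_force: 25.7
```

```bash
python3 - <<'E'
from h import *
s=sense();print(s['tool_pos'],s['width'],s['force'])
a=shot('side');b=shot('top')
cv2.imwrite('pics/p7.png',np.hstack([cv2.resize(a[60:260,130:330],(600,600),interpolation=cv2.INTER_CUBIC)]))
E
```

```text
[0.4467967  0.31722086 0.21686539] 0.7952244664691598 [ 0.70733968  0.34638444 -1.62161017]
```

View pics/p7.png

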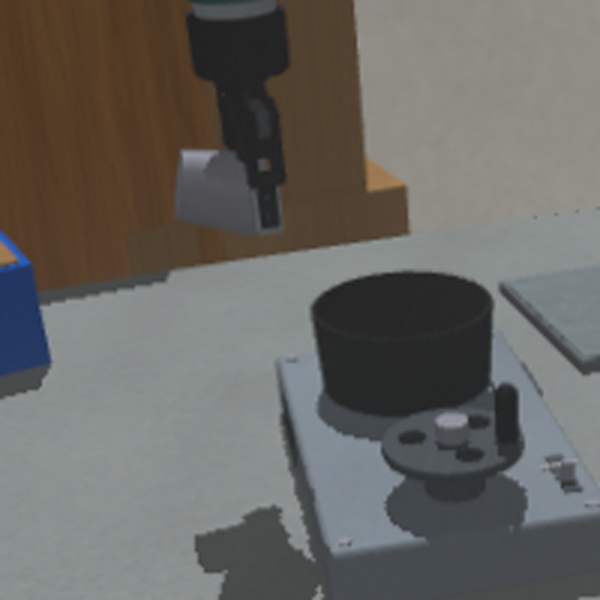

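The cup is now close to horizontal (about 95°). I fly over the tub to its far side and push the foot.

move_arm:
  motion: "0.05 -0.036 0 0 0;0.05 -0.075 0 0 0;0.05 -0.12 0 0 0;0.05 -0.165 0 0 0;0.05 -0.21 0 0 0;0.05 -0.25 0 0 0;0.05 -0.28 0 0 0;0.05 -0.285 0 0 0"

```text
t: 14.85
tool_pos: [0.729, 0.3147, 0.2072]
tcp_rot: [-3.14, -0.004, 3.141]
force: [-0.6, 0.6, -1.0]
width: 0.796
gripper_force: 25.7
```

move_arm:
  motion: "0.05 0 0 0.04 0;0.05 0 0 0.08 0;0.05 0 0 0.112 0;0.05 0 0 0.112 0;0.05 0.008 0 0.112 0;0.05 0.016 0 0.112 0;0.05 0.024 0 0.112 0;0.05 0.030 0 0.112 0"

```text
t: 15.85
tool_pos: [0.7078, 0.3164, 0.1051]
tcp_rot: [3.139, 0.022, 3.14]
force: [18.4, -1.5, 2.3]
width: 0.799
gripper_force: 25.8
```

move_arm:
  motion: "0.05 0.003 0 -0.005 0;0.05 0.007 0 -0.01 0;0.05 0.011 0 -0.013 0;0.05 0.015 0 -0.015 0;0.05 0.019 0 -0.015 0;0.05 0.023 0 -0.015 0;0.05 0.026 0 -0.015 0;0.05 0.026 0 -0.015 0"

```text
t: 16.85
tool_pos: [0.6939, 0.3175, 0.1294]
tcp_rot: [3.135, 0.047, 3.138]
force: [26.4, -1.4, 13.0]
width: 0.796
gripper_force: 24.0
```

```bash
python3 - <<'E'
from h import *
s=sense();print(s['tool_pos'],s['tcp_rot'],s['width'],s['force'])
a=shot('side');b=shot('top')
cv2.imwrite('pics/p8.png',np.hstack([cv2.resize(a[60:260,150:350],(400,400),interpolation=cv2.INTER_CUBIC),cv2.resize(b[160:310,60:210],(400,400))]))
E
```

```text
[0.69385025 0.31745931 0.12944504] [3.13453278 0.04748483 3.137938  ] 0.7962921191261457 [26.41560359 -1.43394684 12.993592  ]
```

View pics/p8.png

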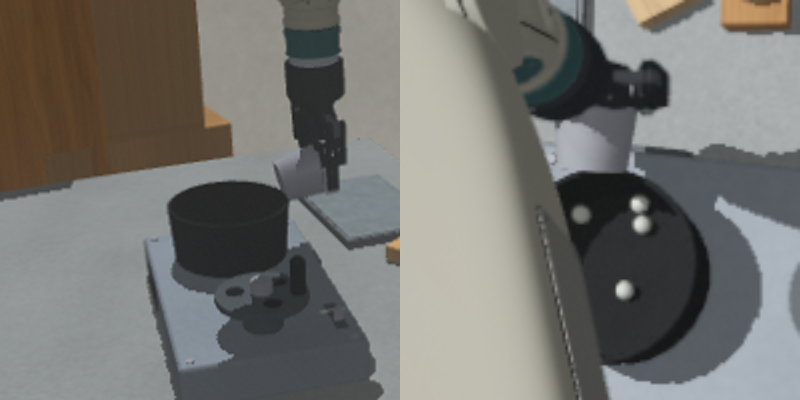

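The cup is at about 65–70°, with its foot bearing on the far rim and all four balls still in the tub. I lead the grip point in an arc up over the rim so the foot swings under.

move_arm:
  motion: "0.05 -0.017 0 -0.03 0;0.05 -0.015 0 -0.036 0;0.05 -0.009 0 -0.043 0;0.05 -0.003 0 -0.046 0;0.05 0.002 0 -0.048 0;0.05 0.007 0 -0.05 0;0.05 0.012 0 -0.052 0;0.05 0.012 0 -0.052 0"

```text
t: 17.95
tool_pos: [0.6605, 0.3157, 0.1665]
tcp_rot: [3.142, 0.0, -3.141]
force: [-0.3, -0.6, -0.8]
width: 0.796
gripper_force: 25.2
```

```bash
cat >> h.py <<'E'
def cupang(a,tp):
    # silhouette of the cup in side view near tool: colour-based, report hull box and orientation
    u=proj('side',[tp[0],tp[1],tp[2]]); x,y=int(u[0]),int(u[1]); r=55; x0,y0=max(x-r,0),max(y-r,0)
    h=cv2.cvtColor(a,cv2.COLOR_BGR2HSV)[y0:y0+2*r,x0:x0+2*r]; return h,(x0,y0)
E
python3 - <<'E'
from h import *
s=sense();print(s['tool_pos'],s['tcp_rot'],s['width'],s['force'])
a=shot('side','p9s.png'); print(proj('side',s['tool_pos']))
h=cv2.cvtColor(a,cv2.COLOR_BGR2HSV)
p=cv2.imread('pics/p8.png'); hp=cv2.cvtColor(p,cv2.COLOR_BGR2HSV); print('cup colour',hp[175,295],hp[160,290], 'bg',hp[150,260],hp[190,340],hp[210,380])
E
```

```text
[0.66054525 0.31570376 0.16652732] [ 3.14153035e+00  1.36002807e-04 -3.14098121e+00] 0.7957628413637118 [-0.30243751 -0.64932488 -0.83753184]
[298.40532138 142.93441604]
cup colour [110  16  95] [117  18 145] bg [ 25  19 145] [ 95  23 131] [ 99  26 139]
```

```bash
cat >> h.py <<'E'
def asc(a,u,r=30,step=1):
    h=cv2.cvtColor(a,cv2.COLOR_BGR2HSV); x,y=int(u[0]),int(u[1])
    for j in range(y-r,y+r//2+10,2): print(''.join('#' if h[j,i,2]<60 else 'c' if (105<=h[j,i,0]<=135 and h[j,i,1]>8) else '.' for i in range(x-r-15,x+r,step)))
E
python3 - <<'E'
from h import *
asc(cv2.imread('pics/p9s.png'),(298,143))
E
```

```text
.................................#####################..###................
.................................##########################................
...................................###########...##########................
...................................########################................
....................................###cccc############.###................
...................................c.cccccccc#######.######................
...............................ccccccccccccccc#####..######................
..........................ccccccccccccccccccc.#############................
......................cccccccccccccccccccccccc############.................
.......................ccccccccccccccccccccccc.c#######....................
.......................ccccccccccccccccccccccccc.#####.....................
........................ccccccccccccccccccccccc.c#####.....................
.......................cccccccccccccccccccccccc..#####c....................
........................ccccccccccccccccccccccc..#####.....................
.........................ccccccccccc
[... 327 characters left out ...]
................
.....##################....................................................
################################...........................................
#####################################.......cc.............................
#######################################.......c.c..........................
#########################################..................................
#########################################..........c.......................
#########################################............c.....................
#########################################..............cc..................
#########################################................cc................
```

The cup still hangs at about 65° because the foot slipped over the rim. I go back out and push again lower and slower.

move_arm:
  motion: "0.05 -0.03 0 -0.005 0;0.05 -0.058 0 -0.005 0;0.05 -0.06 0 0.01 0;0.05 -0.06 0 0.029 0;0.05 -0.052 0 0.03 0;0.05 -0.044 0 0.03 0;0.05 -0.036 0 0.03 0;0.05 -0.032 0 0.03 0"

```text
t: 19.0
tool_pos: [0.6923, 0.3159, 0.1375]
tcp_rot: [3.141, 0.001, -3.141]
force: [-1.0, 0.0, -1.1]
width: 0.793
gripper_force: 25.2
```

```bash
python3 - <<'E'
from h import *
s=sense();print(s['tool_pos'],s['tcp_rot'],s['width'],s['force'])
a=shot('side'); asc(a,proj('side',s['tool_pos']))
E
```

```text
[0.69230581 0.31594856 0.13751654] [ 3.14116276e+00  1.23527708e-03 -3.14070805e+00] 0.7933354932224399 [-1.03999058  0.04211163 -1.07701566]
.................................######################..###...............
.................................######################..##................
..................................#########################................
....................................###########...#########................
....................................#####ccc###############................
......................................cccccc#####.######.##................
..................................cccccccccccc###.#########................
.............................cccccccccccccccccc############................
.........................cccccccccccccccccccccc############................
.......................cccccccccccccccccccccccc#########...................
.......................cccccccccccccccccccccccc..c#####....................
........................ccccccccccccccccccccccc...#####....................
........................cccccccccccccccccccccc
[... 469 characters left out ...]
................
##############################........c....................................
##############################.......c..cc.................................
##############################.............................................
##############################.............ccc.............................
##############################................c............................
##############################..................cc.........................
##############################ccc...............c.cc.......................
#############################c.cc..................ccc.....................
#############################cccc.c...................c....................
```

```bash
python3 - <<'E'
from h import *
u=proj('side',[.6923,.316,.1375]); print(u)
f=lambda p:((proj('side',p)-np.floor(u)+[45,30])/[1,2]).round(1)
print('rim far',f([.643,.316,.13]),'rim -y',f([.60,.25,.13]))
for th in (50,60,70,80):
  t=np.radians(th); 
  for pz in (.155,.163,.170):
    P=np.array([.6923,.316,pz]); ax=np.array([-np.sin(t),0,-np.cos(t)]); pe=np.array([np.cos(t),0,-np.sin(t)])
    print(th,pz,'low',f(P+.062*ax+.0275*pe),'up',f(P+.062*ax-.0275*pe),'-y',f(P+.062*ax-[0,.0275,0]),'ulip',f(P-.003*ax-.0345*pe),'llip',f(P-.003*ax+.0345*pe))
E
```

```text
[309.60925504 151.488346  ]
rim far [28.6 17.9] rim -y [21.5 23.6]
50 0.155 low [35.7 23.5] up [22.9 17.2] -y [32.9 22.2] ulip [38.4  7.6] llip [54.  15.8]
50 0.163 low [35.6 22.2] up [22.8 15.8] -y [32.8 20.8] ulip [38.4  6.2] llip [54.  14.4]
50 0.17 low [35.5 21. ] up [22.7 14.6] -y [32.8 19.6] ulip [38.3  4.9] llip [53.9 13.2]
60 0.155 low [32.1 22.8] up [21.9 15.2] -y [30.6 20.9] ulip [40.2  6.9] llip [52.4 16.6]
60 0.163 low [32.1 21.4] up [21.8 13.8] -y [30.5 19.4] ulip [40.2  5.5] llip [52.4 15.2]
60 0.17 low [32.  20.2] up [21.7 12.6] -y [30.5 18.2] ulip [40.1  4.2] llip [52.4 14. ]
70 0.155 low [29.  21.7] up [21.7 13.1] -y [28.9 19.2] ulip [42.2  6.4] llip [50.6 17.3]
70 0.163 low [28.9 20.3] up [21.6 11.7] -y [28.8 17.8] ulip [42.2  5. ] llip [50.6 15.9]
70 0.17 low [28.8 19.1] up [21.5 10.4] -y [28.7 16.6] ulip [42.1  3.7] llip [50.6 14.7]
80 0.155 low [26.3 20.3] up [22.2 11. ] -y [27.7 17.5] ulip [44.3  6.1] llip [48.7 17.8]
80 0.163 low [26.2 18.9] up [22.1  9.5] -y [27.6 16. ] ulip [44.3  4.6] llip [48.7 16.4]
80 0.17 low [26.1 17.7] up [22.   8.2] -y [27.6 14.7] ulip [44.2  3.4] llip [48.7 15.2]
```

move_arm:
  motion: "0.05 -0.023 0 0 0;0.05 -0.023 0 0.0105 0;0.05 -0.016 0 0.0105 0;0.05 -0.006 0 0.010 0;0.05 -0.001 0 0.0095 0;0.05 0.002 0 0.0055 0;0.05 0.0045 0 0.002 0;0.05 0.0045 0 0.002 0"
  squeeze: 20

```text
t: 20.05
tool_pos: [0.689, 0.3159, 0.1355]
tcp_rot: [3.141, 0.002, -3.141]
force: [3.1, -1.6, -0.6]
width: 0.798
gripper_force: 24.5
```

```bash
python3 - <<'E'
from h import *
s=sense();print(s['tool_pos'],s['tcp_rot'],s['width'],s['force'])
a=shot('side'); asc(a,proj('side',s['tool_pos']))
E
```

```text
[0.68904243 0.31587699 0.13546148] [ 3.14095516e+00  2.01904727e-03 -3.14115969e+00] 0.797537898864272 [ 3.10758829 -1.56231122 -0.60479316]
.................................######################c###................
.................................#####################c.###................
..................................#########################................
....................................##########....#########................
....................................#####cc################................
......................................cccccc#####.######.##................
..................................cccccccccccc###c#########................
...............................ccccccccccccccc#######.#####................
............................ccccccccccccccccccc############................
.........................cccccccccccccccccccccc########....................
.......................ccccccccccccccccccccccccc.c#####....................
.......................cccccccccccccccccccccccc...#####....................
........................ccccccccccccccccccccccc
[... 468 characters left out ...]
................
###############################c...........................................
###############################...........c................................
###############################..............c.............................
###############################..............ccc...........................
###############################.................cc.........................
##############################ccc...............cccc.......................
###############################.cc..................cc.....................
##############################cc.cc.................cccc...................
##############################c..cc.c...................c..................
```

move_arm:
  motion: "0.05 0.003 0 0 0;0.05 0.006 0 -0.002 0;0.05 0.009 0 -0.0045 0;0.05 0.012 0 -0.007 0;0.05 0.015 0 -0.009 0;0.05 0.018 0 -0.011 0;0.05 0.021 0 -0.0125 0;0.05 0.021 0 -0.0125 0"

```text
t: 21.1
tool_pos: [0.6713, 0.3163, 0.1505]
tcp_rot: [3.14, 0.009, 3.141]
force: [6.2, -1.2, 6.6]
width: 0.791
gripper_force: 21.5
```

```bash
python3 - <<'E'
from h import *
s=sense();print(s['tool_pos'],s['tcp_rot'],s['width'],s['force'])
a=shot('side'); asc(a,proj('side',s['tool_pos']))
E
```

```text
[0.67129504 0.31627834 0.15053164] [3.13951305 0.00938613 3.14140903] 0.7907875783340815 [ 6.23982358 -1.18503773  6.59553447]
.................................####################...##.................
.................................####################c.###.................
.................................#########################.................
...................................##########....#########.................
...................................#######################.................
.....................................#cccc######.#########.................
.....................................ccccccc########.#####.................
....................................cccccccccc######.#####.................
..................................cccccccccccc############.................
................................cccccccccccccc#########c...................
..............................cccccccccccccccc..c#####.....................
............................cccccccccccccccccc...#####.....................
...........................cccccccccccccccccccc.c#####.......
[... 454 characters left out ...]
................
#################################ccccccccccc...............................
###################################ccccccccc...............................
#####################################cc....................................
#####################################.........ccc..........................
#####################################......................................
#####################################..............c.......................
#####################################................cc....................
#####################################..................cc..................
#####################################ccc.................cc................
```

move_arm:
  motion: "0.05 0.004 0 -0.002 0;0.05 0.008 0 -0.0035 0;0.05 0.012 0 -0.005 0;0.05 0.016 0 -0.006 0;0.05 0.02 0 -0.006 0;0.05 0.024 0 -0.006 0;0.05 0.027 0 -0.006 0;0.05 0.027 0 -0.006 0"

```text
t: 22.15
tool_pos: [0.6446, 0.3176, 0.1587]
tcp_rot: [3.137, 0.011, -3.141]
force: [3.5, 1.0, 13.4]
width: 0.794
gripper_force: 18.8
```

```bash
python3 - <<'E'
from h import *
s=sense();print(s['tool_pos'],s['tcp_rot'],s['width'],s['force'])
a=shot('side'); asc(a,proj('side',s['tool_pos']))
E
```

```text
[0.64455003 0.31759213 0.15874323] [ 3.13673881  0.01093804 -3.14095675] 0.7940427888193904 [ 3.50260652  0.95300533 13.37510054]
..................................###################c####.................
..................................###################c####.................
..................................########################.................
....................................##########..##########.................
....................................######################.................
......................................c########.###.######.................
.....................................cccccccc######..#####.................
....................................cccccccccc############.................
....................................cccccccccc############.................
...................................ccccccccccc#########cccc................
..................................ccccccccccccc..#####ccccccc..............
..................................cccccccccccc...######cccccc..............
.................................ccccccccccccc..c######ccc
[... 457 characters left out ...]
................
#################################cc.cccccccccccccccc.......................
####################################ccccccccccccccc.c......................
#########################################cccccccc.....c....................
###############################################......c..c..................
###############################################............................
###############################################..........c.c.c.............
###############################################...............cc...........
###############################################.................cc.........
##############################################ccc.................cc.......
```

move_arm:
  motion: "0.05 0.003 0 0 0;0.05 0.006 0 0 0;0.05 0.009 0 0 0;0.05 0.012 0 0 0;0.05 0.014 0 0.0 0;0.05 0.014 0 0 0;0.05 0.014 0 -0.03 0;0.05 0.014 0 -0.05 0"

```text
t: 23.2
tool_pos: [0.6257, 0.3157, 0.2037]
tcp_rot: [3.141, -0.001, -3.141]
force: [0.7, -0.4, -0.9]
width: 0.786
gripper_force: 22.5
```

```bash
python3 - <<'E'
from h import *
s=sense();print(s['tool_pos'],s['tcp_rot'],s['width'],s['force'])
a=shot('side'); asc(a,proj('side',s['tool_pos']))
E
```

```text
[0.62570892 0.31568829 0.20369098] [ 3.14147208e+00 -1.19797448e-03 -3.14094489e+00] 0.7858359391804015 [ 0.68228922 -0.44328567 -0.92626574]
..................................########################.................
..................................########################.................
..................................############.###########.................
....................................######################.................
....................................###############.###.##.................
......................................#############.######.................
.....................................cccccccc######.######.................
....................................ccccccccc#############.................
....................................cccccccccc##########cccc...............
....................................cccccccccc..######ccccccc..............
....................................cccccccccc..######.cccccc..............
....................................cccccccccc..######cccccc...............
....................................cccccccccc
[... 469 characters left out ...]
................
...................................ccccccccccccccccccccc...................
.....................................cccccccccccccccccc....................
............................................cccccccc.......................
...........................................................................
...........................................................................
...........................................................................
..................##################.......................................
........#####################################..............................
...###############################################.......cc................
```

The cup is within about 8° of upright. Now I carry it to the mat.

move_arm:
  motion: "0.05 0.002 -0.02 -0.02 0;0.05 0.006 -0.075 -0.03 0;0.05 0.01 -0.135 -0.03 0;0.05 0.015 -0.195 -0.03 0;0.05 0.02 -0.255 -0.03 0;0.05 0.025 -0.315 -0.03 0;0.05 0.029 -0.37 -0.03 0;0.05 0.029 -0.409 -0.03 0"

```text
t: 24.25
tool_pos: [0.5957, -0.0965, 0.2327]
tcp_rot: [-3.142, -0.002, 3.139]
force: [0.5, -0.3, -0.4]
width: 0.787
gripper_force: 22.6
```

move_arm:
  motion: "0.05 0 0 0.03 0;0.05 0 0 0.08 0;0.05 0 0 0.13 0;0.05 0 0 0.17 0;0.05 0 0 0.178 0;0.05 0 0 0.184 0;0.05 0 0 0.19 0;0.05 0 0 0.193 0"

```text
t: 25.25
tool_pos: [0.5986, -0.0937, 0.041]
tcp_rot: [-3.141, 0.002, -3.141]
force: [0.4, 0.0, -1.6]
width: 0.78
gripper_force: 22.8
```

```bash
python3 - <<'E'
from h import *
s=sense();print(s['tool_pos'],s['tcp_rot'],s['width'],s['force'])
a=shot('side','p10.png'); asc(a,proj('side',s['tool_pos']),36)
E
```

```text
[ 0.59859583 -0.09371467  0.04098978] [-3.14098079e+00  2.26511484e-03 -3.14114258e+00] 0.780360310190441 [ 0.36801596  0.00172726 -1.60782817]
cc.cc...c...cc.ccc.cccc.cc.c.....cc################################....................
..c.c.c...ccc.c..cc.cccc..ccc.cc.cccc.#############################....................
.cccccc.c..c..c.c...c.c...ccccc..ccccc###############################...##.............
..cc......c...c..cccc...cccccccccccc.c##############################..c####............
cc.cc..cc....cc.ccccccc.c..ccc..ccc.ccc#############################cc.####............
.cc....c.c.c.cccc...cc......cc...cc.cccc..###############...c#######.#c####............
.c.c.cccc...c...c.c..cccc.ccc..cc.c.ccc..##ccccccc#####cccccc#######...####............
cc...ccc..ccccc.c.ccc.c.c...cc.ccccc.cc..cccccccccc#################c######............
c..ccc.cc..ccccc.....c.c....ccccc.cc..ccccccccccccc#######################.............
ccc.ccc.cc.cc..cc...c...ccc...c..c.c....ccccccccccccc######cc#############.............
c.ccc.c..ccc.cc...cc....................ccccccccccccccc####cc#############..
[... 1159 characters left out ...]
.....................................cccccccccccccccccccccc.........................
...........................................cccccccccccccccccc..........................
...............................................cccccccccccc............................
.......................................................................................
.......................................................................................
.......................................................................................
.......................................................................................
.......................................................................................
```

move_arm:
  motion: "0.05 0 0 0.002 0;0.05 0 0 0.004 0;0.05 0 0 0.006 0;0.05 0 0 0.008 0;0.05 0 0 0.009 0;0.05 0 0 0.01 0;0.05 0 0 0.01 0;0.05 0 0 0.01 0"

```text
t: 26.3
tool_pos: [0.6, -0.0936, 0.0343]
tcp_rot: [-3.141, 0.005, -3.141]
force: [-4.6, 2.7, 20.3]
width: 0.783
gripper_force: 23.8
```

move_arm:
  motion: "0.05 0 0 -0.003 0;0.07 0 0 -0.003 0;0.08 0 0 -0.003 0;0.085 0 0 -0.003 0;0.085 0 0 -0.003 0;0.085 0 0 -0.04 0;0.085 0 0 -0.09 0;0.085 0 0 -0.14 0"

```text
t: 27.3
tool_pos: [0.5971, -0.0933, 0.1706]
tcp_rot: [3.141, -0.001, -3.141]
force: [0.9, 0.7, -0.3]
width: 0.996
gripper_force: 0.0
```

```bash
python3 - <<'E'
from h import *
s=sense();print(s['tool_pos'],s['tcp_rot'],s['width'],s['force'])
a=shot('side','p11.png'); print(proj('side',[.596,-.094,.065]),proj('side',[.596,-.094,.004])); asc(a,proj('side',[.6,-.094,.034]),36)
E
```

```text
[ 0.5970684  -0.09331984  0.17064625] [ 3.14131519e+00 -1.08448967e-03 -3.14121053e+00] 0.9956579042253725 [ 0.91106935  0.66844145 -0.30071483]
[340.99167097 260.46855197] [340.29306426 284.6092556 ]
c....c...cc.....cc...cc.c.ccc..cccccccc.ccc............................................
ccc.cc...c.c..ccc....ccc.ccccc..cc.cccc.ccc............................................
cccc.c....cc...c.cc....cc.cc.cccc.cc.cccccc............................................
..ccc..c..c.cc.ccccc....c.cc.c..c..cc...cc.............................................
ccc.......c.c....c.ccc.cc.c.ccccccc.cccccc.............................................
c..cc..cc.....ccccccc.ccc.cc.c.ccc.ccc....c............................................
c.....cc...ccc..c..c..c....cccc.ccc.cc.................................................
.c..cccc.cccccccc.cc...c...ccc.cc.cc...cccccccccccccccccccc............................
cc...cc.cc.ccc.c..c....ccc.c.......cccccccccccccccccccccccccccc........................
ccc...ccc..c......................cccccccccccccccccccccccccccccccc.....................
...................
[... 1216 characters left out ...]
..................................cccccccccccccccccccccccc..........................
......................................ccccccccccccccccccccccc..........................
........................................ccccccccccccccccccc............................
............................................cccccccccccc...............................
.......................................................................................
.......................................................................................
.......................................................................................
.......................................................................................
```

The cup stands upright at the mat's centre, with its silhouette at column 340.5 against an expected 341. Now the blanks, measured again.

```bash
cat >> h.py <<'E'
def brass():
    a=shot('top'); h=cv2.cvtColor(a,cv2.COLOR_BGR2HSV); m=cv2.inRange(h,(14,100,40),(32,255,255)); k,l,st,cc=cv2.connectedComponentsWithStats(m); s=sense(); p=s['tool_pos']
    for i in range(1,k):
        w=onz('top',cc[i],.010)
        if 40<st[i,4]<600 and cc[i][0]<640: print(cc[i].round(1),st[i,4],w.round(4),'toolshift',(p[0]-w[0]).round(4),(w[1]-p[1]).round(4))
    print(p,s['width'],s['gripper_force'])
E
python3 -c "
from h import *
brass()"
```

```text
[194.5 154. ] 538 [0.8368 0.2177 0.01  ] toolshift -0.2346 0.3123
[390.  260.8] 195 [ 0.57   -0.2484  0.01  ] toolshift 0.0322 -0.1538
[426.9 280.7] 196 [ 0.5217 -0.3343  0.01  ] toolshift 0.0805 -0.2396
[427.1 305.8] 200 [ 0.4628 -0.3321  0.01  ] toolshift 0.1394 -0.2375
[391.3 319.9] 201 [ 0.4316 -0.2466  0.01  ] toolshift 0.1706 -0.152
[  1.2 470.1] 72 [0.0864 0.665  0.01  ] toolshift 0.5158 0.7596
[ 0.60218572 -0.09461117  0.17681826] 0.9945865381170563 0.0
```

One blank has been knocked from (0.5555, -0.347) to (0.522, -0.334). I take the first one at (0.570, -0.249).

move_arm:
  motion: "0.045 0.005 -0.04 0 0;0.045 0.012 -0.09 0 0;0.045 0.022 -0.13 0.02 0;0.045 0.03 -0.152 0.06 0;0.045 0.031 -0.154 0.10 0;0.045 0.031 -0.154 0.12 0;0.045 0.031 -0.154 0.12 0;0.045 0.031 -0.154 0.12 0"

```text
t: 28.4
tool_pos: [0.5671, -0.2476, 0.0504]
tcp_rot: [-3.141, 0.001, -3.141]
force: [-0.2, 0.3, -0.3]
width: 0.524
gripper_force: 0.0
```

```bash
python3 -c "
from h import *
s=sense();print(s['tool_pos'],s['tcp_rot'],s['width'])"
```

```text
[ 0.56713408 -0.24764528  0.05039624] [-3.14112137e+00  8.57427462e-04 -3.14108697e+00] 0.5242308898100978
```

move_arm:
  motion: "0.045 -0.003 -0.001 0.02 0;0.045 -0.003 -0.001 0.037 0;0.045 -0.003 -0.001 0.037 0;0.005 -0.003 -0.001 0.037 0;0.005 -0.003 -0.001 0.037 0;0.005 -0.003 -0.001 0.037 0;0.005 -0.003 -0.001 0.037 0;0.005 -0.003 -0.001 0.0 0"
  squeeze: 50

```text
t: 29.4
tool_pos: [0.5665, -0.2467, 0.047]
tcp_rot: [3.138, -0.007, -3.141]
force: [1.4, -0.5, -1.0]
width: 0.133
gripper_force: 48.8
```

move_arm:
  motion: "0.005 0 0 -0.05 0;0.005 0 0.01 -0.1 0;0.005 0 0.04 -0.145 0;0.005 0 0.1 -0.145 0;0.005 0 0.16 -0.145 0;0.005 0 0.22 -0.145 0;0.005 0 0.28 -0.145 0;0.005 0 0.34 -0.145 0"

```text
t: 30.4
tool_pos: [0.569, 0.0934, 0.1949]
tcp_rot: [-3.142, 0.0, -3.141]
force: [0.6, 0.1, -1.3]
width: 0.14
gripper_force: 48.9
```

move_arm:
  motion: "0.005 0.01 0.06 0 0;0.005 0.02 0.12 0 0;0.005 0.03 0.17 0 0;0.005 0.037 0.2 0 0;0.005 0.037 0.208 0.03 0;0.005 0.037 0.208 0.08 0;0.005 0.037 0.208 0.09 0;0.005 0.037 0.208 0.09 0"

```text
t: 31.4
tool_pos: [0.5319, 0.2992, 0.1045]
tcp_rot: [-3.141, -0.002, -3.141]
force: [0.4, 0.8, -0.9]
width: 0.138
gripper_force: 48.9
```

move_arm:
  motion: "0.045 0 0 0 0;0.045 0 0 0 0;0.045 0 0 -0.05 0;0.045 0 0 -0.09 0;0.045 0.01 -0.05 -0.09 0;0.045 0.02 -0.11 -0.09 0;0.045 0.03 -0.17 -0.09 0;0.045 0.04 -0.23 -0.09 0"

```text
t: 32.4
tool_pos: [0.4929, 0.0678, 0.1965]
tcp_rot: [-3.141, 0.004, -3.141]
force: [0.6, -0.6, 0.5]
width: 0.527
gripper_force: 0.0
```

move_arm:
  motion: "0.045 0.01 -0.06 0 0;0.045 0.02 -0.12 0 0;0.045 0.03 -0.18 0 0;0.045 0.04 -0.24 0.02 0;0.045 0.05 -0.29 0.06 0;0.045 0.06 -0.314 0.1 0;0.045 0.06 -0.316 0.14 0;0.045 0.06 -0.316 0.145 0"

```text
t: 33.4
tool_pos: [0.4307, -0.2458, 0.0483]
tcp_rot: [3.139, -0.003, 3.141]
force: [-0.6, 0.4, 0.6]
width: 0.525
gripper_force: 0.0
```

```bash
python3 -c "
from h import *
brass(); print(sense()['tool_pos'])"
```

```text
[194.6 153.8] 548 [0.8372 0.2173 0.01  ] toolshift -0.4054 0.4634
[338.2 257.6] 244 [ 0.5789 -0.1262  0.01  ] toolshift -0.1471 0.1199
[149.4 274.7] 268 [0.5431 0.3173 0.01  ] toolshift -0.1113 0.5634
[  1.2 470.1] 72 [0.0864 0.665  0.01  ] toolshift 0.3454 0.9111
[ 0.43177961 -0.24608468  0.04923481] 0.5276074301565771 0.0
[ 0.43177961 -0.24608468  0.04923481]
```

One blank is in the tub. Gripping the second.

move_arm:
  motion: "0.045 0 -0.001 0.02 0;0.045 0 -0.001 0.0355 0;0.045 0 -0.001 0.0355 0;0.005 0 -0.001 0.0355 0;0.005 0 -0.001 0.0355 0;0.005 0 -0.001 0.0355 0;0.005 0 -0.001 0.0355 0;0.005 0 -0.001 0.0 0"

```text
t: 34.45
tool_pos: [0.4301, -0.2457, 0.048]
tcp_rot: [3.138, -0.005, -3.141]
force: [0.2, -0.5, -0.6]
width: 0.133
gripper_force: 48.8
```

move_arm:
  motion: "0.005 0 0 -0.05 0;0.005 0 0.01 -0.1 0;0.005 -0.01 0.04 -0.145 0;0.005 -0.02 0.1 -0.145 0;0.005 -0.03 0.16 -0.145 0;0.005 -0.04 0.22 -0.145 0;0.005 -0.05 0.28 -0.145 0;0.005 -0.06 0.34 -0.145 0"

```text
t: 35.45
tool_pos: [0.4923, 0.0944, 0.1947]
tcp_rot: [-3.141, 0.0, -3.141]
force: [1.0, -1.0, -0.2]
width: 0.134
gripper_force: 48.9
```

move_arm:
  motion: "0.005 -0.02 0.055 0 0;0.005 -0.04 0.11 0 0;0.005 -0.06 0.165 0 0;0.005 -0.08 0.22 0 0;0.005 -0.083 0.255 0.01 0;0.005 -0.083 0.257 0.06 0;0.005 -0.083 0.257 0.09 0;0.005 -0.083 0.257 0.09 0"

```text
t: 36.45
tool_pos: [0.5722, 0.3482, 0.1009]
tcp_rot: [-3.138, -0.007, -3.141]
force: [-0.9, -0.3, -0.7]
width: 0.133
gripper_force: 49.0
```

move_arm:
  motion: "0.045 0 0 0 0;0.045 0 0 0 0;0.045 0 0 -0.05 0;0.045 0 0 -0.09 0;0.045 0.01 -0.05 -0.09 0;0.045 0.02 -0.11 -0.09 0;0.045 0.03 -0.17 -0.09 0;0.045 0.04 -0.23 -0.09 0"

```text
t: 37.45
tool_pos: [0.5362, 0.1179, 0.1971]
tcp_rot: [3.141, 0.005, -3.141]
force: [1.0, -0.4, 0.7]
width: 0.529
gripper_force: 0.0
```

```bash
python3 -c "
from h import *
brass()"
```

```text
[194.5 153.9] 542 [0.837  0.2177 0.01  ] toolshift -0.3027 0.1061
[338.1 257.7] 246 [ 0.5789 -0.1261  0.01  ] toolshift -0.0447 -0.2377
[129.2 257.9] 260 [0.5832 0.3671 0.01  ] toolshift -0.049 0.2555
[427.1 280.9] 196 [ 0.5213 -0.3347  0.01  ] toolshift 0.0129 -0.4463
[427.1 305.9] 201 [ 0.4625 -0.3322  0.01  ] toolshift 0.0717 -0.4438
[  1.2 470.2] 71 [0.0863 0.665  0.01  ] toolshift 0.4479 0.5534
[0.53421363 0.11159733 0.19683076] 0.5261487503452682 0.0
```

move_arm:
  motion: "0.045 0.002 -0.058 0 0;0.045 0.004 -0.116 0 0;0.045 0.006 -0.174 0 0;0.045 0.008 -0.232 0 0;0.045 0.01 -0.29 0 0;0.045 0.012 -0.348 0.02 0;0.045 0.013 -0.406 0.06 0;0.045 0.013 -0.448 0.11 0"

```text
t: 38.5
tool_pos: [0.5249, -0.3258, 0.0953]
tcp_rot: [-3.136, 0.007, 3.141]
force: [1.2, -0.3, 0.5]
width: 0.525
gripper_force: 0.0
```

move_arm:
  motion: "0.045 0 0 0.035 0;0.045 0 0 0.035 0;0.045 0 0 0.035 0;0.045 0 0 0.035 0;0.045 0 0 0.035 0;0.045 0 0 0.035 0;0.045 0 0 0.035 0;0.045 0 0 0.035 0"

```text
t: 39.5
tool_pos: [0.5226, -0.3214, 0.0576]
tcp_rot: [3.142, -0.0, -3.141]
force: [0.2, -0.6, -0.3]
width: 0.529
gripper_force: 0.0
```

```bash
python3 -c "
from h import *
print(sense()['tool_pos'])"
```

```text
[ 0.52258314 -0.32137156  0.05763747]
```

move_arm:
  motion: "0.045 0.0005 -0.014 0.01 0;0.045 0.0005 -0.014 0.03 0;0.045 0.0005 -0.014 0.044 0;0.045 0.0005 -0.014 0.044 0;0.005 0.0005 -0.014 0.044 0;0.005 0.0005 -0.014 0.044 0;0.005 0.0005 -0.014 0.044 0;0.005 0.0005 -0.014 0.044 0"

```text
t: 40.5
tool_pos: [0.5228, -0.336, 0.0146]
tcp_rot: [-3.14, 0.001, -3.141]
force: [-0.2, -0.8, 3.0]
width: 0.135
gripper_force: 48.9
```

move_arm:
  motion: "0.005 0 0 -0.03 0;0.005 0 0 -0.08 0;0.005 0 0.03 -0.13 0;0.005 0 0.06 -0.18 0;0.005 0 0.12 -0.18 0;0.005 0 0.18 -0.18 0;0.005 0 0.24 -0.18 0;0.005 0 0.3 -0.18 0"

```text
t: 41.5
tool_pos: [0.5215, -0.0335, 0.1936]
tcp_rot: [3.141, 0.0, -3.141]
force: [0.8, 0.1, -0.2]
width: 0.135
gripper_force: 48.9
```

move_arm:
  motion: "0.005 -0.01 0.055 0 0;0.005 -0.02 0.11 0 0;0.005 -0.03 0.165 0 0;0.005 -0.04 0.22 0 0;0.005 -0.05 0.275 0 0;0.005 -0.058 0.315 0 0;0.005 -0.058 0.315 0.05 0;0.005 -0.058 0.315 0.085 0"

```text
t: 42.5
tool_pos: [0.5788, 0.2802, 0.1066]
tcp_rot: [-3.141, -0.002, -3.14]
force: [-0.4, 0.4, -1.0]
width: 0.139
gripper_force: 49.0
```

move_arm:
  motion: "0.005 0 0 0 0;0.045 0 0 0 0;0.045 0 0 0 0;0.045 0 0 -0.045 0;0.045 0 0 -0.085 0;0.045 0.01 -0.05 -0.085 0;0.045 0.02 -0.11 -0.085 0;0.045 0.03 -0.17 -0.085 0"

```text
t: 43.5
tool_pos: [0.5514, 0.1081, 0.1969]
tcp_rot: [3.141, 0.006, -3.141]
force: [0.3, -0.3, -0.5]
width: 0.529
gripper_force: 0.0
```

```bash
python3 -c "
from h import *
brass()"
```

```text
[194.6 153.8] 553 [0.8372 0.2173 0.01  ] toolshift -0.2878 0.1156
[338.1 257.7] 248 [ 0.5789 -0.1261  0.01  ] toolshift -0.0294 -0.2277
[129.3 257.9] 263 [0.5833 0.3669 0.01  ] toolshift -0.0338 0.2653
[145.2 274.2] 122 [0.5443 0.3274 0.01  ] toolshift 0.0051 0.2258
[427.1 305.9] 201 [ 0.4625 -0.3322  0.01  ] toolshift 0.0869 -0.4338
[  1.2 470.1] 72 [0.0864 0.665  0.01  ] toolshift 0.463 0.5634
[0.54944838 0.10160299 0.19655845] 0.5297273467802373 0.0
```

move_arm:
  motion: "0.045 0.01 -0.055 0 0;0.045 0.02 -0.11 0 0;0.045 0.03 -0.165 0 0;0.045 0.04 -0.22 0 0;0.045 0.05 -0.275 0 0;0.045 0.065 -0.33 0.02 0;0.045 0.08 -0.385 0.06 0;0.045 0.0865 -0.438 0.12 0"

```text
t: 44.55
tool_pos: [0.4678, -0.3163, 0.095]
tcp_rot: [-3.136, 0.007, 3.14]
force: [0.4, 0.7, 0.7]
width: 0.525
gripper_force: 0.0
```

move_arm:
  motion: "0.045 0 0 0.02 0;0.045 0 0 0.02 0;0.045 0 0 0.02 0;0.045 0 0 0.02 0;0.045 0 0 0.02 0;0.045 0 0 0.02 0;0.045 0 0 0.02 0;0.045 0 0 0.02 0"

```text
t: 45.55
tool_pos: [0.4659, -0.3118, 0.0718]
tcp_rot: [3.142, -0.0, -3.141]
force: [-0.3, 0.5, 0.1]
width: 0.525
gripper_force: 0.0
```

move_arm:
  motion: "0.045 0.0034 -0.0215 0.01 0;0.045 0.0034 -0.0215 0.03 0;0.045 0.0034 -0.0215 0.058 0;0.045 0.0034 -0.0215 0.058 0;0.005 0.0034 -0.0215 0.058 0;0.005 0.0034 -0.0215 0.058 0;0.005 0.0034 -0.0215 0.058 0;0.005 0.0034 -0.0215 0.058 0"

```text
t: 46.55
tool_pos: [0.4634, -0.3343, 0.0151]
tcp_rot: [-3.139, 0.002, -3.141]
force: [0.3, -0.8, 3.8]
width: 0.132
gripper_force: 49.1
```

move_arm:
  motion: "0.005 0 0 -0.03 0;0.005 0 0 -0.08 0;0.005 0 0.03 -0.13 0;0.005 0 0.06 -0.18 0;0.005 -0.02 0.12 -0.18 0;0.005 -0.04 0.175 -0.18 0;0.005 -0.05 0.23 -0.18 0;0.005 -0.06 0.29 -0.18 0"

```text
t: 47.55
tool_pos: [0.5223, -0.0414, 0.1937]
tcp_rot: [3.141, 0.0, -3.142]
force: [0.8, -0.0, -1.4]
width: 0.134
gripper_force: 48.9
```

move_arm:
  motion: "0.005 -0.012 0.058 0 0;0.005 -0.025 0.116 0 0;0.005 -0.038 0.174 0 0;0.005 -0.05 0.232 0 0;0.005 -0.065 0.29 0 0;0.005 -0.078 0.345 0 0;0.005 -0.08 0.359 0.03 0;0.005 -0.08 0.359 0.08 0"

```text
t: 48.55
tool_pos: [0.6041, 0.3186, 0.115]
tcp_rot: [3.139, 0.005, -3.138]
force: [0.1, 0.2, -1.3]
width: 0.138
gripper_force: 49.0
```

move_arm:
  motion: "0.005 0 0 0 0;0.005 0 0 0 0;0.045 0 0 0 0;0.045 0 0 0 0;0.045 0 0 -0.045 0;0.045 0 0 -0.085 0;0.045 0.01 -0.05 -0.085 0;0.045 0.04 -0.10 -0.085 0"

```text
t: 49.55
tool_pos: [0.5644, 0.2151, 0.2014]
tcp_rot: [3.141, 0.006, -3.141]
force: [-0.0, -1.1, 1.2]
width: 0.528
gripper_force: 0.0
```

move_arm:
  motion: "0.045 0.01 -0.06 0 0;0.045 0.02 -0.11 0 0;0.045 0.02 -0.12 0 0;0.045 0.02 -0.12 0 0;0.045 0.02 -0.12 0 0;0.045 0.02 -0.12 0 0;0.045 0.02 -0.12 0 0;0.045 0.02 -0.12 0 0"

```text
t: 50.55
tool_pos: [0.5424, 0.0962, 0.1987]
tcp_rot: [3.142, -0.0, -3.14]
force: [0.1, 0.4, -0.2]
width: 0.526
gripper_force: 0.0
```

```bash
python3 - <<'E'
from h import *
brass(); print(sense()['tcp_rot'])
b=shot('top','t12.png'); a=shot('side','s12.png')
cv2.imwrite('pics/v12.png',np.hstack([cv2.resize(b[200:350,90:290],(533,400),interpolation=cv2.INTER_CUBIC),cv2.resize(a[200:350,220:320],(267,400),interpolation=cv2.INTER_CUBIC)]))
E
```

```text
[194.5 153.9] 546 [0.8369 0.2176 0.01  ] toolshift -0.2945 0.1215
[135.6 251.1] 503 [0.5993 0.3524 0.01  ] toolshift -0.057 0.2564
[338.1 257.7] 246 [ 0.5787 -0.126   0.01  ] toolshift -0.0364 -0.2221
[153.8 255.7] 78 [0.5879 0.3081 0.01  ] toolshift -0.0456 0.2121
[149.3 274.7] 267 [0.5431 0.3176 0.01  ] toolshift -0.0007 0.2215
[  1.2 470.2] 71 [0.0863 0.665  0.01  ] toolshift 0.4561 0.5689
[0.54233538 0.09605037 0.19872161] 0.526233232323308 0.0
[ 3.14158590e+00 -2.18919323e-04 -3.14058846e+00]
```

View pics/v12.png

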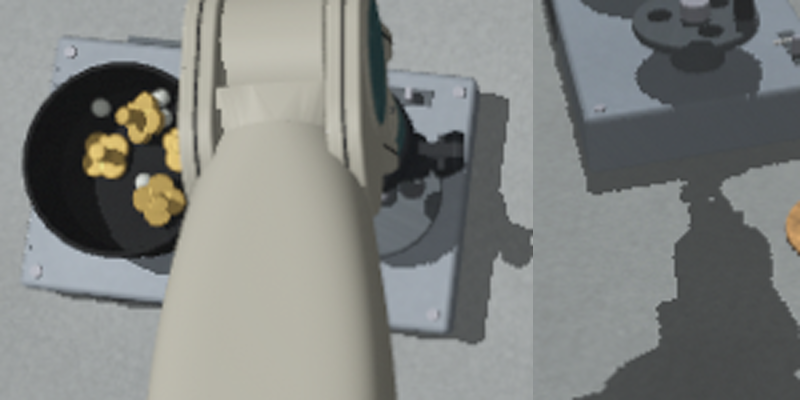

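All four brass blanks and all the balls are in the tub: blanks at about (158,200), (105,157), (140,118) and (175,150) in the crop. Now the wheel. I grip the knob at (0.578, 0.096).

move_arm:
  motion: "0.04 -0.02 0 0 0;0.04 -0.036 0 0 0;0.04 -0.036 0 0.02 0;0.04 -0.036 0 0.05 0;0.04 -0.036 0 0.082 0;0.04 -0.036 0 0.082 0;0.005 -0.036 0 0.082 0;0.005 -0.036 0 0.082 0"
  squeeze: 80

```text
t: 51.7
tool_pos: [0.5796, 0.0968, 0.1185]
tcp_rot: [3.139, 0.003, -3.141]
force: [0.1, 4.1, -0.5]
width: 0.179
gripper_force: 78.2
```

move_arm:
  motion: "0.005 0 0 0 0;0.005 0 0 0 0;0.005 0 0 0 0;0.005 0 0 0 0;0.005 0 0 0 0;0.005 0 0 0 0;0.005 0 0 0 0;0.005 0 0 0 0"

```text
t: 52.7
tool_pos: [0.5796, 0.0968, 0.1184]
tcp_rot: [3.139, 0.003, -3.141]
force: [0.4, 5.1, 2.5]
width: 0.178
gripper_force: 78.6
```

```bash
cat > circ.py <<'E'
from h import *
import sys
W=np.array([.540,.115]); R=.042
def info():
    s=sense(); p=s['tool_pos'][:2]-W; print('t',s['t'],s['tool_pos'].round(4),'r',np.hypot(*p).round(4),'ang',np.degrees(np.arctan2(p[1],p[0])).round(1),s['force'].round(1),s['width'].round(3))
# rows: shifts from commanded angle a0 in steps, tool x=-X, tool y=+Y
def rows(a0,step,n=8):
    f=lambda a:W+R*np.array([np.cos(np.radians(a)),np.sin(np.radians(a))])
    for k in range(1,n+1):
        d=f(a0-step*k)-f(a0); print(round(-d[0],4),round(d[1],4))
info()
if len(sys.argv)>1: rows(float(sys.argv[1]),float(sys.argv[2]))
E
python3 circ.py -26 15
```

```text
Traceback (most recent call last):
  File "circ.py", line 11, in <module>
    info()
    ~~~~^^
  File "circ.py", line 5, in info
    s=sense(); p=s['tool_pos'][:2]-W; print('t',s['t'],s['tool_pos'].round(4),'r',np.hypot(*p).round(4),'ang',np.degrees(np.arctan2(p[1],p[0])).round(1),s['force'].round(1),s['width'].round(3))
                                                                                                                                                                             ^^^^^^^^^^^^^^^^
AttributeError: 'float' object has no attribute 'round'
```

```bash
sed -i "s/s\['width'\].round(3)/round(s['width'],3)/" circ.py
python3 circ.py -26 15; for a in -146 -266; do python3 - <<E
from circ import *
rows($a,15)
E
done
```

```text
t 52.7 [0.5796 0.0968 0.1184] r 0.0436 ang -24.7 [0.4 5.1 2.5] 0.178
0.0061 -0.0091
0.0143 -0.0164
0.0241 -0.0213
0.0348 -0.0235
0.0458 -0.0228
0.0562 -0.0193
0.0653 -0.0133
0.0726 -0.0051
t 52.7 [0.5796 0.0968 0.1184] r 0.0436 ang -24.7 [0.4 5.1 2.5] 0.178
0.0049 0.0098
0.0071 0.0206
0.0064 0.0315
0.0029 0.0419
-0.0031 0.051
-0.0113 0.0583
-0.0211 0.0632
-0.0319 0.0654
t 52.7 [0.5796 0.0968 0.1184] r 0.0436 ang -24.7 [0.4 5.1 2.5] 0.178
-0.0109 -0.0007
-0.0213 -0.0041
-0.0305 -0.0102
-0.0377 -0.0184
-0.0426 -0.0282
-0.0448 -0.039
-0.0442 -0.0499
-0.0407 -0.0603
```

move_arm:
  motion: "0.005 0.0061 -0.0091 0 0;0.005 0.0143 -0.0164 0 0;0.005 0.0241 -0.0213 0 0;0.005 0.0348 -0.0235 0 0;0.005 0.0458 -0.0228 0 0;0.005 0.0562 -0.0193 0 0;0.005 0.0653 -0.0133 0 0;0.005 0.0726 -0.0051 0 0"

```text
t: 53.7
tool_pos: [0.5106, 0.0874, 0.1185]
tcp_rot: [-3.133, 0.01, 3.14]
force: [7.9, -6.9, -3.7]
width: 0.181
gripper_force: 78.6
```

```bash
python3 circ.py
```

```text
t 53.7 [0.5106 0.0874 0.1185] r 0.0404 ang -136.8 [ 7.9 -6.9 -3.7] 0.181
```

The knob follows the circle. I continue.

move_arm:
  motion: "0.005 0.0049 0.0098 0 0;0.005 0.0071 0.0206 0 0;0.005 0.0064 0.0315 0 0;0.005 0.0029 0.0419 0 0;0.005 -0.0031 0.051 0 0;0.005 -0.0113 0.0583 0 0;0.005 -0.0211 0.0632 0 0;0.005 -0.0319 0.0654 0 0"

```text
t: 54.7
tool_pos: [0.5331, 0.1563, 0.1183]
tcp_rot: [3.141, -0.009, -3.14]
force: [-12.8, 3.7, 15.9]
width: 0.179
gripper_force: 80.8
```

```bash
python3 circ.py
```

```text
t 54.7 [0.5331 0.1563 0.1183] r 0.0419 ang 99.5 [-12.8   3.7  15.9] 0.179
```

move_arm:
  motion: "0.005 -0.0109 -0.0007 0 0;0.005 -0.0213 -0.0041 0 0;0.005 -0.0305 -0.0102 0 0;0.005 -0.0377 -0.0184 0 0;0.005 -0.0426 -0.0282 0 0;0.005 -0.0448 -0.039 0 0;0.005 -0.0442 -0.0499 0 0;0.005 -0.0407 -0.0603 0 0"

```text
t: 55.7
tool_pos: [0.5808, 0.0993, 0.1185]
tcp_rot: [3.133, 0.006, -3.139]
force: [1.7, 12.5, 1.0]
width: 0.176
gripper_force: 79.3
```

```bash
python3 circ.py
```

```text
t 55.7 [0.5808 0.0993 0.1185] r 0.0437 ang -21.1 [ 1.7 12.5  1. ] 0.176
```

One full turn is done. Now the next 120°.

move_arm:
  motion: "0.005 0.0061 -0.0091 0 0;0.005 0.0143 -0.0164 0 0;0.005 0.0241 -0.0213 0 0;0.005 0.0348 -0.0235 0 0;0.005 0.0458 -0.0228 0 0;0.005 0.0562 -0.0193 0 0;0.005 0.0653 -0.0133 0 0;0.005 0.0726 -0.0051 0 0"

```text
t: 56.7
tool_pos: [0.5116, 0.0864, 0.1186]
tcp_rot: [-3.131, 0.012, 3.139]
force: [10.7, -9.8, -6.8]
width: 0.175
gripper_force: 78.9
```

```bash
python3 circ.py
```

```text
t 56.7 [0.5116 0.0864 0.1186] r 0.0403 ang -134.8 [10.7 -9.8 -6.8] 0.175
```

move_arm:
  motion: "0.005 0.0028 0.0048 0 0;0.005 0.0049 0.0098 0 0;0.005 0.0064 0.015 0 0;0.005 0.0071 0.0206 0 0;0.005 0.007 0.026 0 0;0.005 0.0064 0.0315 0 0;0.005 0.005 0.037 0 0;0.005 0.0029 0.0419 0 0"

```text
t: 57.7
tool_pos: [0.5016, 0.127, 0.1183]
tcp_rot: [-3.128, -0.002, 3.139]
force: [-6.9, -12.0, 10.0]
width: 0.174
gripper_force: 80.9
```

```bash
python3 circ.py; python3 - <<'E'
from circ import *
rows(-206,7.5)
E
```

```text
t 57.7 [0.5016 0.127  0.1183] r 0.0403 ang 162.7 [ -6.9 -12.   10. ] 0.174
t 57.7 [0.5016 0.127  0.1183] r 0.0403 ang 162.7 [ -6.9 -12.   10. ] 0.174
-0.0027 0.0048
-0.0061 0.0091
-0.0099 0.013
-0.0143 0.0164
-0.019 0.0192
-0.0241 0.0213
-0.0294 0.0227
-0.0348 0.0235
```

move_arm:
  motion: "0.005 -0.0027 0.0048 0 0;0.005 -0.0061 0.0091 0 0;0.005 -0.0099 0.013 0 0;0.005 -0.0143 0.0164 0 0;0.005 -0.019 0.0192 0 0;0.005 -0.0241 0.0213 0 0;0.005 -0.0294 0.0227 0 0;0.005 -0.0348 0.0235 0 0"

```text
t: 58.7
tool_pos: [0.5319, 0.156, 0.1182]
tcp_rot: [3.141, -0.011, -3.141]
force: [-15.2, 4.0, 17.4]
width: 0.176
gripper_force: 81.5
```

```bash
python3 circ.py; python3 - <<'E'
from circ import *
rows(-266,7.5)
E
```

```text
t 58.7 [0.5319 0.156  0.1182] r 0.0418 ang 101.2 [-15.2   4.   17.4] 0.176
t 58.7 [0.5319 0.156  0.1182] r 0.0418 ang 101.2 [-15.2   4.   17.4] 0.176
-0.0055 0.0
-0.0109 -0.0007
-0.0163 -0.0021
-0.0213 -0.0041
-0.0261 -0.0069
-0.0305 -0.0102
-0.0344 -0.0141
-0.0377 -0.0184
```

move_arm:
  motion: "0.005 -0.0055 0 0 0;0.005 -0.0109 -0.0007 0 0;0.005 -0.0163 -0.0021 0 0;0.005 -0.0163 -0.0021 0 0;0.005 -0.0163 -0.0021 0 0;0.005 -0.0163 -0.0021 0 0;0.005 -0.0163 -0.0021 0 0;0.005 -0.0163 -0.0021 0 0"

```text
t: 59.7
tool_pos: [0.5472, 0.1568, 0.1182]
tcp_rot: [3.135, -0.012, -3.139]
force: [-16.7, 8.6, 17.1]
width: 0.182
gripper_force: 81.5
```

```bash
python3 circ.py; python3 - <<'E'
from h import *
# flag crop from side view, text map: bright/dark along slot
P=lambda y,x=.075,z=.06: None
import math
c=np.array([.554,.229]);u=np.array([.1134,.9936]);v=np.array([.9936,-.1134])
b=shot('top'); 
for x in np.arange(.05,.1,.005):
    print(round(x,3),' '.join('%3d'%b[int(round(q[1])),int(round(q[0]))].mean() for q in (proj('top',[*(c+u*y+v*x),.057]) for y in np.arange(-.15,-.085,.003))))
E
```

```text
t 59.7 [0.5472 0.1568 0.1182] r 0.0424 ang 80.2 [-16.7   8.6  17.1] 0.182
0.05 164 154 148 125 103 106 105 106 107 110 110 107 107 107 108 109 108 107 109 109 109 110
0.055 164 165 165 164 163 163 148 114  96 109 109 107 106 106 108 108 107 106 106 109 128 128
0.06 165 164 164 164 165 164 165 165 164 161 134 134 157 150 133 134 134 134 142 170 170 171
0.065 164 164 162 164 165 165 165 165 165 167 167 166 166 166 168 168 169 171 171 171 171 170
0.07 164 164 165 166 166 165 166 165 165 166 167 168 168 167 167 169 170 169 169 169 169 170
0.075 165 165 164 166 165 165 166 167 167 167 168 168 168 167 164 189 178 168 168 169 169 169
0.08 158 114 119 125 124 121 117 105 106 104 127 121 126 122  89 136 169 126 120 122 134 164
0.085 164 108 108 110 109 109 109 109 109 110 111 100  53  53  74 130 171 158 110 110 110 159
0.09 156  91 106 107 107 107 106 107 106 106 107 108  99  99  96 148 177 156 108 109 108 134
0.095 163 155 156 163 164 164 161 161 160 158 156 165 165 161 163 181 181 164 169 168 165 166
```

move_arm:
  motion: "0.005 -0.005 -0.002 0 0;0.005 -0.0098 -0.0048 0 0;0.005 -0.0142 -0.008 0 0;0.005 -0.0142 -0.008 0 0;0.005 -0.0142 -0.008 0 0;0.005 -0.0142 -0.008 0 0;0.005 -0.0142 -0.008 0 0;0.005 -0.0142 -0.008 0 0"

```text
t: 60.75
tool_pos: [0.548, 0.1563, 0.1179]
tcp_rot: [3.118, -0.038, -3.133]
force: [-43.3, 27.3, 38.5]
width: 0.176
gripper_force: 83.9
```

```bash
cat > flag.py <<'E'
from h import *
c=np.array([.554,.229]);u=np.array([.1134,.9936]);v=np.array([.9936,-.1134])
b=shot('top') 
for x in (.0775,.08,.0825,.085,.0875,.09):
    print(round(x,4),' '.join('%3d'%b[int(round(q[1])),int(round(q[0]))].mean() for q in (proj('top',[*(c+u*y+v*x),.057]) for y in np.arange(-.15,-.085,.003))))
E
python3 circ.py; python3 flag.py
```

```text
t 60.75 [0.548  0.1563 0.1179] r 0.0421 ang 79.1 [-43.3  27.3  38.5] 0.176
0.0775 161 146 150 166 165 165 167 115 118 113 168 169 168 167 170 176 160 170 169 169 169 170
0.08 158 114 120 126 124 123 117 105 106 104 127 122 126 123  88 137 169 127 120 121 134 164
0.0825 165 105 109 108 108 107 109 110 110 110 110 100  71  69  64  98 120 109 107 108 118 152
0.085 164 108 109 109 109 110 110 110 110 110 111 101  54  54  74 130 172 158 111 110 111 159
0.0875 158 109 108 109 109 108 108 109 110 109 109 100  53  52  55 137 180 167 110 110 109 161
0.09 156  91 106 107 107 106 107 107 107 107 108 108  99  99  96 148 177 156 109 109 108 135
```

The wheel moved only 1° while the force jumped to about 50 N, so it is firm on its stop. I unload, release and lift.

move_arm:
  motion: "0.005 0.008 0.004 0 0;0.005 0.014 0.008 0 0;0.005 0.019 0.009 0 0;0.005 0.019 0.009 0 0;0.035 0.019 0.009 0 0;0.035 0.019 0.009 0 0;0.035 0.019 0.009 -0.03 0;0.035 0.019 0.009 -0.07 0"

```text
t: 61.8
tool_pos: [0.5483, 0.1539, 0.1863]
tcp_rot: [-3.14, -0.003, 3.141]
force: [0.3, -0.1, 0.3]
width: 0.409
gripper_force: 0.0
```

move_arm:
  motion: "0.035 0.02 0 -0.03 0;0.035 0.05 0 -0.05 0;0.035 0.09 0 -0.05 0;0.035 0.12 0 -0.05 0;0.035 0.12 -0.05 -0.05 0;0.035 0.12 -0.1 -0.05 0;0.035 0.12 -0.1 -0.05 0;0.035 0.12 -0.1 -0.05 0"

```text
t: 62.8
tool_pos: [0.4294, 0.0544, 0.237]
tcp_rot: [-3.141, 0.0, 3.141]
force: [0.5, -0.4, -0.1]
width: 0.409
gripper_force: 0.0
```

```bash
python3 circ.py; python3 flag.py; python3 - <<'E'
from h import *
brass()
a=shot('top'); h=cv2.cvtColor(a,cv2.COLOR_BGR2HSV)
# knob (dark) near the wheel
m=(h[240:305,200:265,2]<45).astype(np.uint8); k,l,st,c=cv2.connectedComponentsWithStats(m)
for i in range(1,k):
  if st[i,4]>8: print('dark',c[i]+[200,240],st[i,4],onz('top',c[i]+[200,240],.135).round(3))
s=shot('side','f.png'); asc(s,proj('side',[.6,-.094,.034]),36)
# balls
g=h[222:300,98:178]; k,l,st,c=cv2.connectedComponentsWithStats(cv2.inRange(g,(0,0,110),(180,70,255)))
for i in range(1,k): print(c[i]+[98,222],st[i,4])
E
```

```text
t 62.8 [0.4294 0.0544 0.237 ] r 0.1261 ang -151.3 [ 0.5 -0.4 -0.1] 0.409
0.0775 160 146 149 165 165 164 167 115 117 111 167 168 168 166 169 176 159 169 169 169 168 169
0.08 158 114 119 125 123 122 117 104 105 104 127 121 125 123  88 136 168 126 120 121 134 163
0.0825 164 103 108 109 108 106 109 109 110 109 109 100  70  69  63  98 120 109 107 108 117 151
0.085 163 108 109 109 109 109 109 109 110 109 110 101  53  54  74 130 171 157 110 110 110 159
0.0875 158 109 108 108 109 107 107 109 108 108 108 100  54  53  55 135 179 167 109 109 108 160
0.09 156  91 106 107 107 106 106 106 107 106 107 107  99  99  96 148 176 155 107 109 108 134
[194.5 153.7] 546 [0.8374 0.2176 0.01  ] toolshift -0.4081 0.1624
[135.5 251.2] 504 [0.5992 0.3525 0.01  ] toolshift -0.17 0.2972
[338.2 257.7] 246 [ 0.5789 -0.1261  0.01  ] toolshift -0.1496 -0.1814
[159.5 255.2] 265 [0.5891 0.2947 0.01  ] toolshift -0.1598 0.2394
[149.4 274.6] 267 [0.5432 0.3174 0.01  ] toolshift -0.1139 0.2621
[  1.2 470.2] 71 [0.0863 0.665  0.01  ] toolshift 0.343 0.6097
[0.42925928 0.0552738  0.23684249] 0.4133344206102924 0.0
dark [211
[... 2369 characters left out ...]
......ccccccccccccccccccc............................
............................................cccccccccccc...............................
.......................................................................................
.......................................................................................
.......................................................................................
.......................................................................................
[134.1739726  229.15890411] 730
[149.9047619  235.71428571] 21
[164.5 236. ] 2
[127.05 239.9 ] 20
[151.83333333 241.83333333] 6
[109.42925659 291.00959233] 417
[142.91666667 267.125     ] 24
[176.5 299. ] 2
```

```bash
python3 -c "
from plant import *
print(sign_off())"
```

```text
the job is handed in; nothing more can be done
None
```

The job is handed in, with no verdict returned: all four blanks and four balls are in the tub, the wheel is wound firm to its stop, the empty cup stands upright at the middle of the mat, and the robot never went near the block or jar.

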